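# Fish a loosened spark plug out of its deep well

### The job

The spark plug in the cylinder head is already unscrewed but still stands at the bottom of its deep well. Take the long-reach plug picker from the rack, press it gently by feel onto the plug until it snaps on, draw the plug out, push it fully home and upright in the empty hole of the plug tray and pull the picker off it; then hang the picker back in its hole in the rack. The plug's porcelain cracks if it is pushed or pried hard, so never load it with more than about 20 N, and leave the other plugs, the hex key, spanner, socket and bearing where they are.

Things in the scene. Friction and masses are not known exactly. Their poses are not given: they have to be found in the camera images.
- picker: Long-reach plug picker, 0.15 kg, hanging upright by its collar in the rack. Origin: centre of the collar's underside; z up, x and y square to the handle's flats. Collar 36 mm diameter, 0 to 8 mm; straight black square handle 24 x 24 mm, 8 to 72 mm (steel button on top to 75 mm). Below the collar a stiff telescopic steel tube, 12 then 9 mm thick, ends in a black rubber boot.
- picker_grip (a point): Middle of the picker's handle, 32 mm above the collar's underside. How the boot works: pushed down over a plug's terminal it meets 2 to 6 N of snap 3 to 4 mm before the terminal reaches the boot's solid ceiling; there the load rises steeply (stop at some 8 to 12 N). Snapped on, it carries the plug hanging straight below it; pulling it off takes 2 to 6 N.
- sleeve_end (a point): Lower end of the picker's outer tube, 36 mm below the collar's underside. The inner tube (slips only above 70 N) stands out differently each time: the boot's rim lies 70 to 105 mm below the collar's underside and no reading tells where. Boot: rim 22 mm wide, 17 mm above; bore 18 mm at the bell-mouthed rim, 13 mm above, 22 mm deep to the ceiling.
- plug: The loosened spark plug, 0.045 kg, upright, standing loose (1 mm play) in the thread hole at the bottom of the well. Origin: centre of its sealing flange's underside; z up. Below: thread 14 mm diameter to -17 mm, its last 6 mm tapering to 11 mm; electrode to -21 mm. Above: flange 21 mm wide to 4 mm, hexagon to 14 mm, white porcelain 11 to 9 mm wide to 42 mm, thin neck, ball-shaped terminal.
- plug_terminal (a point): Centre of the plug's steel ball terminal, 8 mm diameter, 51 mm above the flange's underside; the top of the plug is 4 mm higher.
- head: Aluminium cylinder head, fixed, standing on its deck flange (160 x 130 x 21 mm; above it 118 x 112 mm; bolt heads to 116 mm; intake stub on the +x side). Origin: centre of the underside; z up, y along its 160 mm length. The plug well is at its centre: 30 mm wide from the mouth at 110 mm to the seat at 21 mm, where the plug's flange rests; the plug's top is 34 mm below the mouth.
- well_mouth (a point): Centre of the plug well's mouth on the head's top face, 110 mm above the head's underside; z up the well's axis.
- tray: Plug tray, fixed: aluminium block 150 x 56 x 26 mm with four rubber-bushed holes (16 mm wide) in a row along its y, 34 mm apart, at y = -51, -17, 17 and 51 mm. The one at y = -17 mm is empty, the others hold spare plugs. Origin: centre of the underside; z up.
- empty_hole (a point): Centre of the empty hole's mouth on the tray's top face, 26 mm above the bench; z up. The hole is 26 mm deep; its rubber bush, 6 mm down, grips the thread: pushing the plug home takes about 6 to 16 N (the flange then rests on the face, the plug's origin at this point) and the bush holds it against a pull of some 6 to 9 N, more than the boot's snap.
- rack: Grey sheet-metal bench rack, fixed, 170 x 70 x 130 mm; 8 mm top plate, open front and back. Origin: centre of the underside; z up, y along its 170 mm length. Picker's hole at y = +40 mm; a T-handle hex key hangs at y = -40 mm, its crossbar (90 x 13 mm, 13 mm tall) roughly along x.
- rack_hole (a point): Centre of the picker's hole (28 mm wide) on the rack's top face, 130 mm above the bench. With the picker hung, its origin is at this point.
- spare_a: Spare plug in the tray's end hole, y = -51 mm; same as the plug.
- spare_b: Spare plug in the tray at y = +17 mm.
- spare_c: Spare plug in the tray's end hole, y = +51 mm.
- hexkey: T-handle hex key hanging in the rack; origin in the middle of its crossbar's underside, x along the crossbar.
- wrench: Open-ended spanner, 170 mm, lying between robot and head.
- socket_bit: Steel socket standing on the bench, 26 mm diameter, 50 mm tall.
- bearing: Ball bearing lying flat on the bench, 42 mm diameter, 12 mm thick.
There are look-alikes about, which are no part of the job. What is shaped like the picker but green or white is not meant. There is more than one size of the tray; the one meant has the size given above.

How it is judged (in metres and radians):
On the way, in this order (a step that is already met when the one before it is completed fails the run):
1. the plug is drawn out of the well, hanging upright from the picker, its thread clear of the mouth (z of plug in the frame of well_mouth above 0.018 m and contact force between picker and plug above 0.15 N and angle between plug's own z axis and vertical below 0.3 rad and contact force between the fingers and plug below 0.1 N), for 0.2 s.
2. the plug is pushed home in the empty hole and the picker is off it (horizontal distance between plug and empty_hole below 0.004 m and z of plug in the frame of empty_hole below 0.004 m and z of picker in the frame of plug above 0.15 m and contact force between picker and plug below 0.05 N), for 0.2 s.
At the end, for the whole second after the job is handed in: The plug stands in the empty hole of the tray, its flange within 4 mm of the face and of the hole's centre, within 7 degrees of upright and at rest; the picker hangs at rest in its rack hole, collar down on the plate within 4 mm, within 8 mm of centre and 7 degrees of upright (horizontal distance between plug and empty_hole below 0.004 m and z of plug in the frame of empty_hole between -0.003 and 0.004 m and angle between each of plug, picker's own z axis and vertical below 0.12 rad and linear speed of each of plug, picker below 0.02 m/s and horizontal distance between picker and rack_hole below 0.008 m and z of picker in the frame of rack_hole below 0.004 m); the robot touches nothing.
It fails at once if the plug is loaded with more than 25 N by the picker (contact force between picker and plug above 25 N).
It fails at once if the plug is loaded with more than 25 N against the head (contact force between plug and head above 25 N).
It fails at once if a spare plug or the hex key is disturbed by more than 15 mm (distance of any of spare_a, spare_b, spare_c, hexkey from where it was at the start of the episode above 0.015 m).
It fails at once if the spanner, socket or bearing on the bench is moved by more than 30 mm (distance of any of wrench, socket_bit, bearing from where it was at the start of the episode above 0.03 m).
It also fails if it takes over 64 s, if anything falls off the work surface, if the arm or the gripper's body presses on something with over 40 N, if the wrist force passes 120 N, or if a joint passes its speed limit or range.

### The arm

A 6-joint arm with a two-finger parallel gripper is mounted at the origin on the work surface. World frame = base frame: x ahead of the robot, y to its left, z up, the work surface at z = 0. Lengths are in m, angles in degrees, forces in N, time in s.
With the tool pointing down it reaches from about 0.35 to 0.875 m from the base axis. Payload 4.2 kg.
Tool frame: the origin (TCP) lies at the very end of the fingers, on their centre line; the grasp point (between the pads) lies 19 mm behind it; z points along the fingers, x is the direction in which the jaws open and shut, and the axes are right-handed (so a half turn about z gives the same grasp; the last joint's range is limited). The gripper opens to 87 mm and grips with 3 to 60 N. Pads are 19 mm wide; open, the fingers measure 117 mm over their backs; the gripper's body (75 mm by 190 mm) begins 51 mm behind the grasp point.
Start: joints at [88.786, 22.042, 0.453, 0, -68.411, -14.817], TCP at [0.173, 0.601, 0.185] pointing down, gripper open.
Joint ranges: [-179.83, 179.83], [-69.29, 118.12], [-61.27, 80.66], [-181.25, 117.63], [-171.15, -9.14], [-177.46, 177.46]. Speed limits (degrees/s): [159.86, 159.86, 180, 180, 180, 180].

### API

Orientations are given as a 3x3 rotation matrix whose columns are the frame's x, y, z axes.
In Python, from station import r gives the robot as it stands.
- The arm moves only by the tool move_arm, never from a script. Its argument "series" is a list that holds one entry, the list of rows, each a list of 7 numbers: the shift along the tool's x, y, z in cm, then the turn, a rotation vector about the tool's x, y, z in degrees, then the opening, from -1 (shut) to 1 (fully open). In form: [[[dx, dy, dz, wx, wy, wz, fingers], ...]]. A call has 1 to 12 rows; each row shifts and turns the commanded pose from where the row before left it, along the tool's axes as they then stand; what a row does not reach is not made up. A row lasts 1/8 s, in which the tool goes at most 62.5 mm and 10.7 degrees, less where a joint would pass 70% of its speed; a pose out of reach is approached as far as the arm can. A call is refused whole if a number of a shift passes 6.25 or a number of a turn 10.7, either way. A call with a gripper value outside its range is refused whole. The fingers move at their own pace and stop on an object; the grip force is fixed at half the most. Time passes only in rows, so rows that do not move let the fingers close. It gives the time, the measured TCP pose, the force and the opening at its end, in the units of the state.
- r.sense(): the state, without advancing time (a new reading comes with each control period).
- r.capture(name): name is "scene" or "side" or "wrist"; returns a dict with "color" (400x640x3 uint8, blue, green, red), "fx", "fy", "cx", "cy" (pixels), "rvec" (rotation vector, rad) and "tvec" (3), from world to camera coordinates, as OpenCV has them; the wrist camera has in their place "tool_from_camera" (4x4, takes a point from camera to tool coordinates, whose origin is the TCP and whose axes are the tool frame's). Camera axes: x right, y down, z forward; pixel columns grow to the right and rows downward; lengths in m; the calibration is good to about 2 mm. A picture is of the moment at which its call begins: read the wrist's pose just before it. There is no depth.
- r.finish_job(): hands the job in, once; it reports no verdict.
The state is a dict: "time_s": time; "joints": joint angles; "joint_velocities": joint speeds; "effort": joint torques, N m; "tcp_pos": TCP position; "ee_rot": TCP orientation; "wrist_force": force on the tool from outside, world axes, zero at the start; "moment": the same for the moment, N m; "gripper_width": opening from 0.0 (shut) to 1.0 (fully open).
Only numpy, scipy, OpenCV 4.12 (cv2) and the standard library are available. Lean on these libraries where they do the work, as an engineer would, in place of code of your own. Each camera call takes 0.05 s, during which the arm holds its last target.

## Working session

There is one attempt and no reset: what is moved stays moved. The work goes in short steps, Python scripts to look and compute and a tool call to move; the robot and the scene stay as the last step left them, time stands still between calls to the robot, and variables do not carry over. Pictures are saved under pics/ and viewed, and the job is handed in when it is done.

Besides the shell and the picture viewer there is one more tool, called after "Call:" as name([rows], argument=value, ...), one row to a line, values as JSON. move_arm: Moves the arm, as the interface text tells. Its arguments: {"type":"object","properties":{"series":{"type":"array","items":{"type":"array","items":{"type":"array","items":{"type":"number"}}}}},"required":["series"]}

```bash
mkdir -p pics; ls; cat > h.py <<'E'
from station import r
import cv2, numpy as np, json
def snap(name,tag):
    s=r.sense(); c=r.capture(name); cv2.imwrite(f'pics/{tag}.png',c['color'])
    d={k:np.array(v).tolist() for k,v in c.items() if k!='color'}
    d['tcp']=np.array(s['tcp_pos']).tolist(); d['R']=np.array(s['ee_rot']).tolist()
    json.dump(d,open(f'pics/{tag}.json','w')); return s
def crop(tag,x0,y0,w,h,k,out):
    im=cv2.imread(f'pics/{tag}.png')[y0:y0+h,x0:x0+w]
    cv2.imwrite(f'pics/{out}.png',cv2.resize(im,None,fx=k,fy=k,interpolation=cv2.INTER_CUBIC))
def cam(tag):
    d=json.load(open(f'pics/{tag}.json'))
    if 'rvec' in d:
        R=cv2.Rodrigues(np.array(d['rvec'],float).reshape(3))[0]; t=np.array(d['tvec'],float).reshape(3)
        C=-R.T@t; Rw=R.T
    else:
        T=np.array(d['tool_from_camera']); Rt=np.array(d['R']); p=np.array(d['tcp'])
        Rw=Rt@T[:3,:3]; C=Rt@T[:3,3]+p
    return d,C,Rw
def ray(tag,u,v):
    d,C,Rw=cam(tag); q=Rw@np.array([(u-d['cx'])/d['fx'],(v-d['cy'])/d['fy'],1]); return C,q/np.linalg.norm(q)
def atz(tag,u,v,z):
    C,q=ray(tag,u,v); return C+q*(z-C[2])/q[2]
def tri(*obs):
    A=np.zeros((3,3));b=np.zeros(3);L=[]
    for o in obs:
        C,q=ray(*o);P=np.eye(3)-np.outer(q,q);A+=P;b+=P@C;L.append((C,P))
    x=np.linalg.solve(A,b); return x,[float(np.linalg.norm(P@(x-C))*1000) for C,P in L]
def proj(tag,p):
    d,C,Rw=cam(tag);q=Rw.T@(np.array(p)-C);return d['fx']*q[0]/q[2]+d['cx'],d['fy']*q[1]/q[2]+d['cy']
E
python3 - <<'E'
from h import *
np.set_printoptions(precision=4,suppress=True)
for n in('scene','side','wrist'): s=snap(n,n+'0')
for k,v in s.items(): print(k,np.array(v))
for n in('scene0','side0','wrist0'): d,C,R=cam(n);print(n,C,R[:,2],d['fx'],d['cx'],d['cy'])
print(json.load(open('pics/wrist0.json'))['tool_from_camera'])
E
```

```text
pics
time_s 0.1
joints [ 88.7854  22.0846   0.3877  -0.0245 -68.4149 -14.8171]
joint_velocities [ 0.0633 -0.056   0.1331  0.1595 -0.0249  0.0462]
effort [ -0.     -39.1686  18.7935   4.2319   0.0135  -0.0001]
tcp_pos [0.1724 0.6001 0.184 ]
ee_rot [[-0.2763 -0.9611 -0.0004]
 [-0.9611  0.2763 -0.0019]
 [ 0.002  -0.0001 -1.    ]]
wrist_force [ 0.3286 -0.8395  0.1102]
moment [-0.0015 -0.0483 -0.0082]
gripper_width 0.9973009843868353
scene0 [ 0.971  -0.077   0.8924] [-0.5666  0.1206 -0.8151] 373.45631636422615 323.59627923045304 196.27265573487946
side0 [-0.0641 -0.7353  0.8086] [ 0.4232  0.6756 -0.6037] 482.8406237322191 306.20340792029145 198.98430882315103
wrist0 [0.2391 0.5805 0.3834] [-0.2455  0.0677 -0.967 ] 305.9631363521443 315.74557240648693 200.1114019008315
[[0.9999990467003886, -0.001045421213830771, 0.0009020492228443627, 0.000819382408155489], [0.0007810845675250368, 0.9669958062442225, 0.25479109209896866, -0.06953082624340269], [-0.0011386418282918215, -0.25479014462999244, 0.9669957009698726, -0.19942416386084957], [0.0, 0.0, 0.0, 1.0]]
```

View pics/scene0.png

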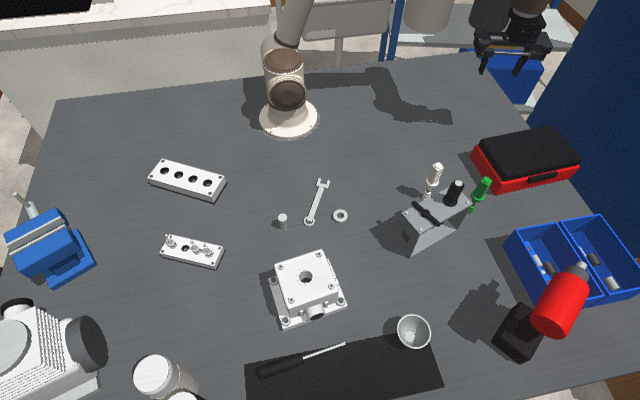

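View pics/side0.png

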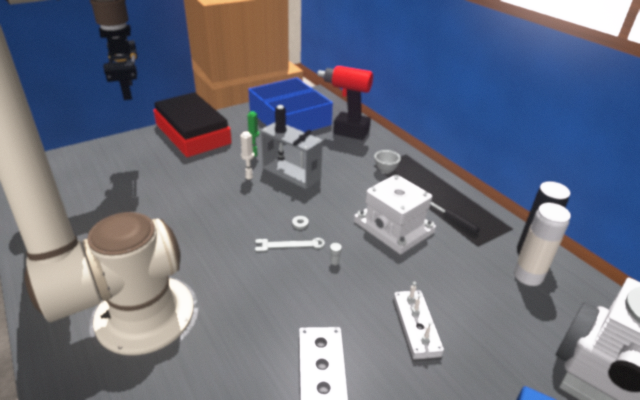

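View pics/wrist0.png

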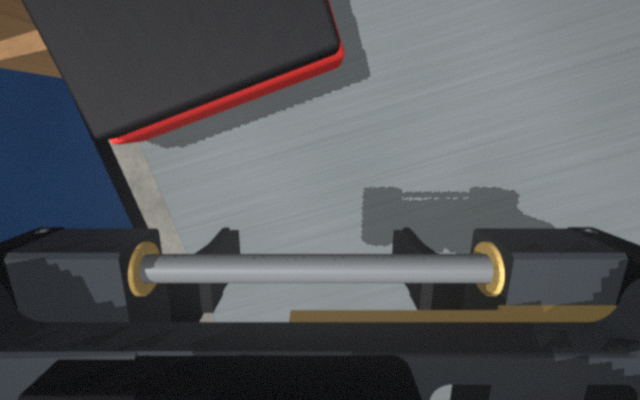

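Scene: the black picker stands in the rack at (455,190), with white and green look-alikes at (435,175) and (482,190). The tray with plugs is at (192,250), a larger empty one at (187,180), and the head at (307,285). The wrist camera sees only the red box. I'll zoom in.

```bash
python3 - <<'E'
from h import *
crop('scene0',390,140,130,120,6,'c1'); crop('side0',230,90,110,110,5,'c2')
crop('scene0',145,215,95,70,8,'c3'); crop('side0',380,275,80,90,6,'c4')
crop('scene0',260,235,95,95,6,'c5'); crop('side0',345,165,100,90,6,'c6')
E
```

```text
(no output)
```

View pics/c1.png

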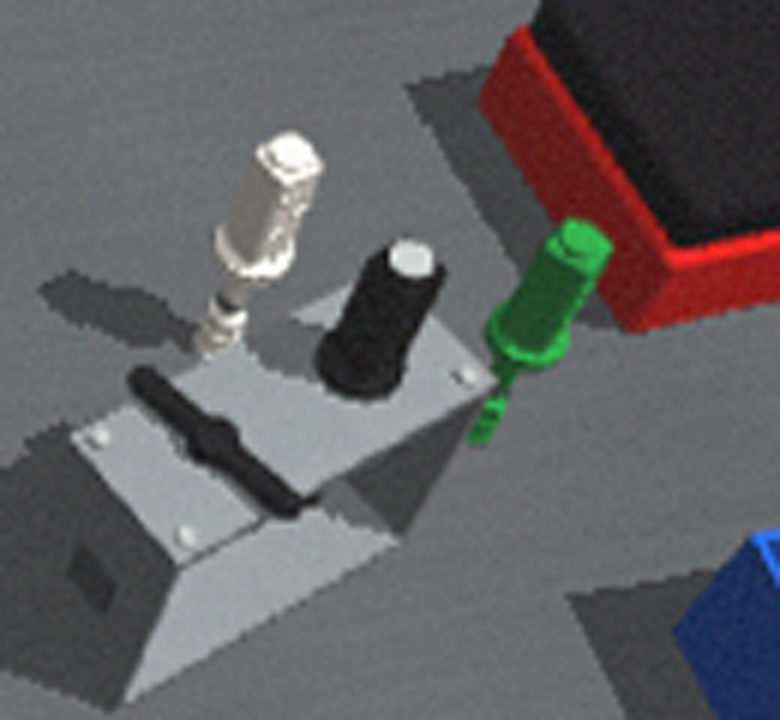

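View pics/c2.png

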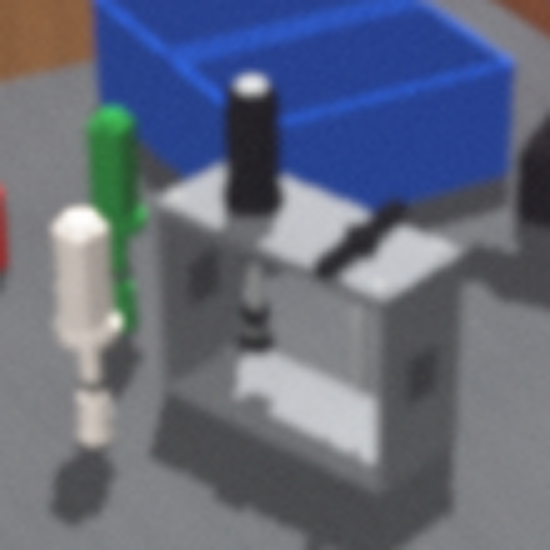

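View pics/c3.png

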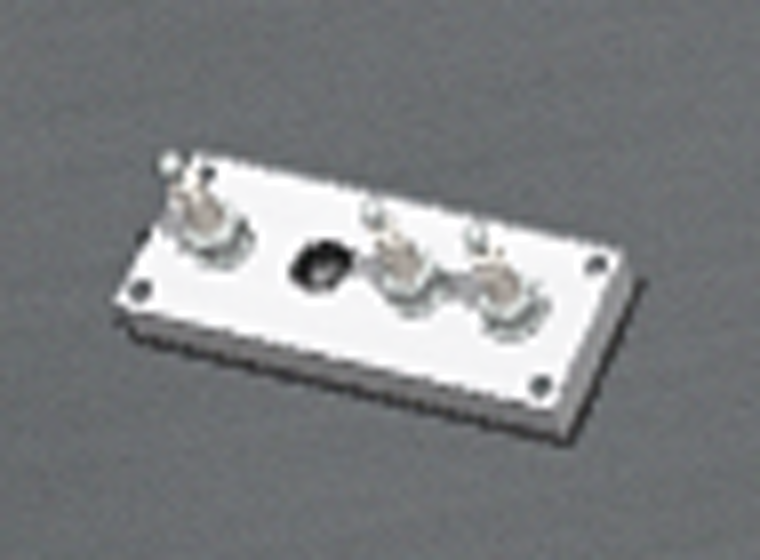

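View pics/c4.png

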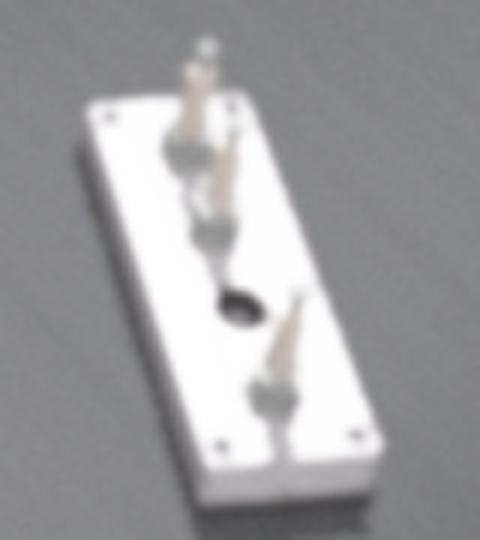

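View pics/c5.png

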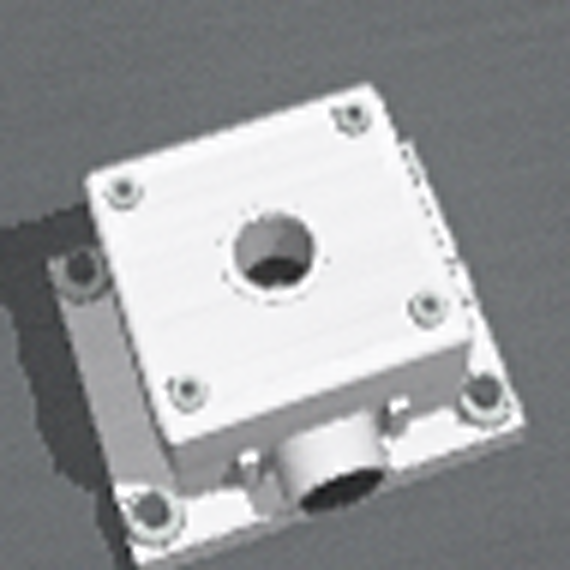

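View pics/c6.png

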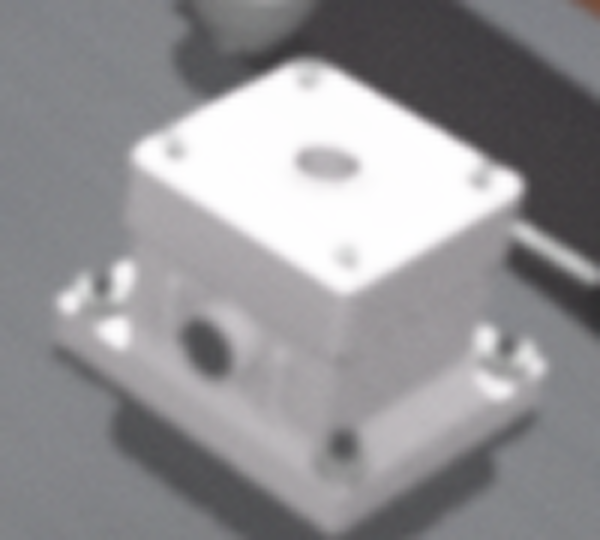

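```bash
cat >> h.py <<'E'
def px(x,y,x0,y0,k): return ((x+.5)/k-.5+x0,(y+.5)/k-.5+y0)
E
python3 - <<'E'
from h import *
np.set_printoptions(precision=4,suppress=True)
S=lambda x,y,x0,y0,k:('scene0',*px(x,y,x0,y0,k)); D=lambda x,y,x0,y0,k:('side0',*px(x,y,x0,y0,k))
print('button',tri(S(411,258,390,140,6),D(252,84,230,90,5)))
print('well',tri(S(274,250,260,235,6),D(328,163,345,165,6)))
print('hole',tri(S(322,266,145,215,8),D(240,309,380,275,6)))
a=lambda x,y,z:atz(*S(x,y,390,140,6),z)
print('rack front/left corners', a(78,437,.13),a(180,567,.13),a(497,383,.13)); print('hex',a(145,375,.137),a(290,507,.137))
t=lambda x,y,z:atz(*S(x,y,145,215,8),z)
for p in [(115,303),(200,155),(630,250),(553,408),(140,290),(597,264),(540,386),(207,172)]: print('tray',p,t(*p,.026))
h=lambda x,y,z:atz(*S(x,y,260,235,6),z)
for p in [(124,188),(352,116),(430,305),(187,390)]: print('headbolt',p,h(*p,.115))
w=lambda u,v,z:atz('scene0',u,v,z)
print('spanner ',w(308,222,0),w(322,183,0),'socket',w(283,217,.05),'bearing',w(341,215,.012))
print('white',a(290,150,.12),'green',a(585,235,.12))
E
```

```text
button (array([0.5169, 0.3381, 0.206 ]), [0.5120072574399781, 0.5120072574399785])
well (array([ 0.6353, -0.0457,  0.1128]), [0.8286503842338512, 0.8286503842338758])
hole (array([ 0.4599, -0.3334,  0.0268]), [0.5225007754631773, 0.522500775463281])
rack front/left corners [0.5257 0.2148 0.13  ] [0.5912 0.2346 0.13  ] [0.5341 0.3933 0.13  ]
hex [0.5062 0.2487 0.137 ] [0.5774 0.2836 0.137 ]
tray (115, 303) [ 0.4597 -0.3979  0.026 ]
tray (200, 155) [ 0.4093 -0.3732  0.026 ]
tray (630, 250) [ 0.4727 -0.2356  0.026 ]
tray (553, 408) [ 0.5242 -0.2618  0.026 ]
tray (140, 290) [ 0.4565 -0.3903  0.026 ]
tray (597, 264) [ 0.4758 -0.2462  0.026 ]
tray (540, 386) [ 0.5157 -0.2656  0.026 ]
tray (207, 172) [ 0.4164 -0.3707  0.026 ]
headbolt (124, 188) [ 0.6003 -0.0961  0.115 ]
headbolt (352, 116) [ 0.5877 -0.0064  0.115 ]
headbolt (430, 305) [0.6679 0.0069 0.115 ]
headbolt (187, 390) [ 0.6819 -0.0845  0.115 ]
spanner  [ 0.4286 -0.0053  0.    ] [0.3018 0.0601 0.    ] socket [ 0.4307 -0.0717  0.05  ] bearing [0.4314 0.0882 0.012 ]
white [0.3912 0.3618 0.12  ] green [0.4624 0.471  0.12  ]
```

```bash
cat >> h.py <<'E'
from scipy.spatial.transform import Rotation as Ro
def goalR(yaw):
    a=np.radians(yaw);c,s=np.cos(a),np.sin(a); return np.array([[c,s,0],[s,-c,0],[0,0,-1]])
def plan(goal,yaw,n,op,start=None,R0=None):
    s=r.sense(); p=np.array(s['tcp_pos'] if start is None else start,float);R=np.array(s['ee_rot'] if R0 is None else R0)
    g=goalR(yaw); w=Ro.from_matrix(R.T@g).as_rotvec()
    P=np.array(p);rows=[];step=(np.array(goal)-p)/n
    for i in range(n):
        d=R.T@(p+step*(i+1)-P)*100; d=np.round(d,2); wd=np.round(np.degrees(w)/n,2)
        P=P+R@d/100; R=R@Ro.from_rotvec(np.radians(wd)).as_matrix(); rows.append([float(x) for x in list(d)+list(wd)]+[op])
    print(json.dumps([rows])); print('end',P, 'maxshift',max(max(map(abs,x[:3])) for x in rows),'yaw',np.degrees(np.arctan2(R[1,0],R[0,0]))); return P,R
def st():
    s=r.sense(); np.set_printoptions(precision=4,suppress=True)
    R=np.array(s['ee_rot']); print(s['time_s'],'tcp',np.array(s['tcp_pos']),'yaw %.2f'%np.degrees(np.arctan2(R[1,0],R[0,0])),'z',R[:,2],'F',np.array(s['wrist_force']),'M',np.array(s['moment']),'w %.4f'%s['gripper_width'],'j',np.array(s['joints']))
E
python3 - <<'E'
from h import *
P,R=plan([.185,.585,.31],-106.0,3,.2)
plan([.515,.325,.33],-162,9,.2,P,R)
E
```

```text
[[[0.38, -0.54, -4.19, -0.0, -0.03, -0.01, 0.2], [0.37, -0.55, -4.2, -0.0, -0.03, -0.01, 0.2], [0.38, -0.54, -4.19, -0.0, -0.03, -0.01, 0.2]]]
end [0.18498991 0.58497737 0.30995063] maxshift 4.2 yaw -106.0063940285601
[[[1.77, -4.32, -0.22, -0.0, -0.0, 6.22, 0.2], [1.28, -4.49, -0.22, -0.0, -0.0, 6.22, 0.2], [0.8, -4.6, -0.23, -0.0, -0.0, 6.22, 0.2], [0.29, -4.66, -0.22, -0.0, -0.0, 6.22, 0.2], [-0.22, -4.66, -0.22, -0.0, -0.0, 6.22, 0.2], [-0.72, -4.61, -0.22, -0.0, -0.0, 6.22, 0.2], [-1.22, -4.51, -0.23, -0.0, -0.0, 6.22, 0.2], [-1.69, -4.35, -0.22, -0.0, -0.0, 6.22, 0.2], [-2.16, -4.14, -0.22, -0.0, -0.0, 6.22, 0.2]]]
end [0.51501796 0.32496638 0.32999658] maxshift 4.66 yaw -161.98639377015124
```

Call:
move_arm([
  [[0.38,-0.54,-4.2,0,0,0,0.2],[0.38,-0.54,-4.2,0,0,0,0.2],[0.38,-0.54,-4.2,0,0,0,0.2],[1.77,-4.32,-0.22,0,0,6.22,0.2],[1.28,-4.49,-0.22,0,0,6.22,0.2],[0.8,-4.6,-0.22,0,0,6.22,0.2],[0.29,-4.66,-0.22,0,0,6.22,0.2],[-0.22,-4.66,-0.22,0,0,6.22,0.2],[-0.72,-4.61,-0.22,0,0,6.22,0.2],[-1.22,-4.51,-0.22,0,0,6.22,0.2],[-1.69,-4.35,-0.22,0,0,6.22,0.2],[-2.16,-4.14,-0.22,0,0,6.22,0.2]],
])

```text
time_s: 1.65
tcp_pos: [0.5158, 0.324, 0.3305]
ee_rot: [[-0.952, -0.306, -0.001], [-0.306, 0.952, -0.0], [0.001, -0.0, -1.0]]
wrist_force: [-0.2, 0.9, 0.2]
gripper_width: 0.599
```

```bash
python3 - <<'E'
from h import *
st(); snap('wrist','w1'); st()
E
```

```text
1.65 tcp [0.5158 0.324  0.3305] yaw -162.21 z [-0.0006 -0.0003 -1.    ] F [-0.1504  0.9399  0.2316] M [ 0.1322 -0.0476  0.0211] w 0.5993 j [ 47.3335  17.1929  13.7031  -0.0152 -86.5462 -29.5442]
1.7 tcp [0.5192 0.3208 0.3303] yaw -162.62 z [ 0.0006 -0.0024 -1.    ] F [1.1    0.78   1.4788] M [ 0.117  -0.2688 -0.0202] w 0.6004 j [ 46.9573  17.3286  13.8146   0.1198 -86.5652 -29.5872]
```

View pics/w1.png

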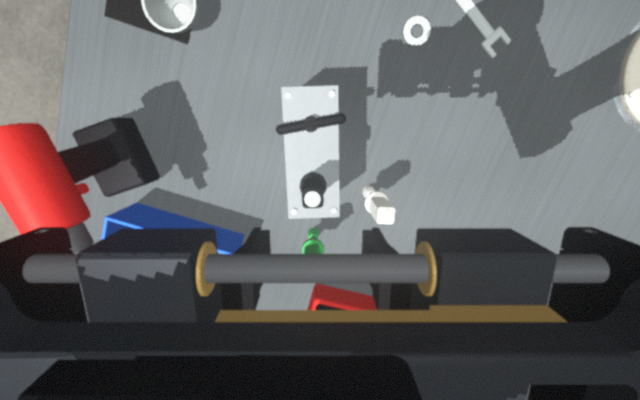

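Call:
move_arm([
  [[0,0,0,0,0,0,0.2],[0,0,0,0,0,0,0.2],[0,0,0,0,0,0,0.2]],
])

```text
time_s: 2.08
tcp_pos: [0.5141, 0.3259, 0.3308]
ee_rot: [[-0.951, -0.311, -0.0], [-0.311, 0.951, 0.0], [-0.0, 0.0, -1.0]]
wrist_force: [-0.8, -0.4, -0.5]
gripper_width: 0.599
```

```bash
python3 - <<'E'
from h import *
st(); snap('wrist','w2'); st()
crop('w2',260,75,110,160,5,'w2c')
E
```

```text
2.075 tcp [0.5141 0.3259 0.3308] yaw -161.90 z [-0.      0.0002 -1.    ] F [-0.817  -0.4147 -0.4921] M [0.0736 0.0044 0.0035] w 0.5992 j [ 47.5906  17.1189  13.6465  -0.008  -86.5224 -29.488 ]
2.125 tcp [0.5141 0.3259 0.3309] yaw -161.90 z [ 0.      0.0002 -1.    ] F [0.3058 0.2946 0.7299] M [0.0456 0.0099 0.0262] w 0.5996 j [ 47.5883  17.1188  13.6502  -0.0053 -86.5233 -29.4881]
```

View pics/w2c.png

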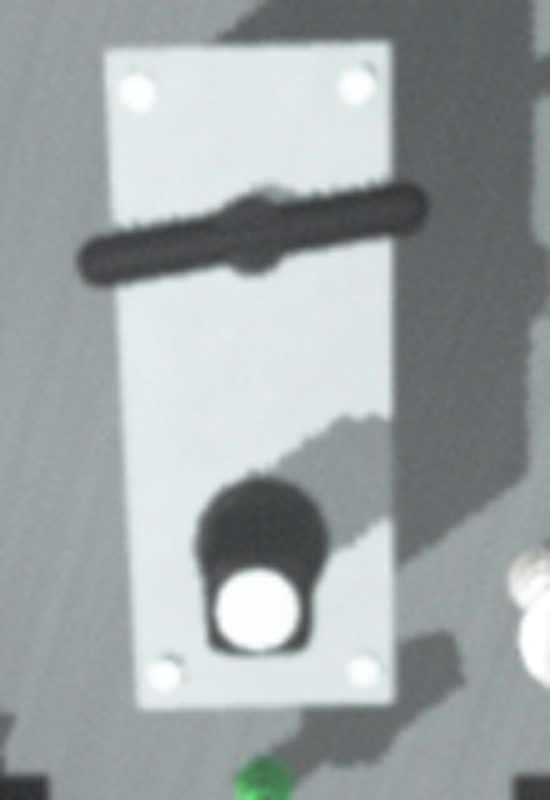

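```bash
python3 - <<'E'
from h import *
np.set_printoptions(precision=4,suppress=True)
W=('w2',*px(257,609,260,75,5))
S=('scene0',*px(411,258,390,140,6));D=('side0',*px(252,84,230,90,5))
print(tri(W,S,D),tri(W,S),tri(W,D)); print(atz(*W,.205),atz(*S,.205),atz(*D,.205))
# handle top edge corners at z .202 and collar edge
h=lambda x,y,z:atz('w2',*px(x,y,260,75,5),z)
print('handle far edge',h(212,652,.202),h(308,654,.202),'collar',h(195,545,.138),h(328,545,.138),h(258,472,.138))
print('rack corners',h(105,50,.13),h(390,42,.13),h(138,710,.13),h(393,702,.13))
c=sum(h(*p,.13) for p in[(105,50),(390,42),(138,710),(393,702)])/4;print('rack centre',c,'hole',c+.04*np.array([-np.sin(np.radians(19.8)),np.cos(np.radians(19.8)),0]))
print('screws mean',sum(h(*p,.133) for p in[(138,92),(357,86),(165,674),(364,670)])/4)
E
```

```text
(array([0.5162, 0.3378, 0.2061]), [1.0781066402312356, 0.7942515249028104, 0.8255094009614463]) (array([0.5155, 0.3385, 0.205 ]), [0.7583590800023545, 0.7583590800023793]) (array([0.5158, 0.337 , 0.2065]), [0.7847208685495802, 0.7847208685496901])
[0.5151 0.3379 0.205 ] [0.5158 0.3393 0.205 ] [0.5178 0.3391 0.205 ]
handle far edge [0.5214 0.3511 0.202 ] [0.5009 0.3449 0.202 ] collar [0.5316 0.3427 0.138 ] [0.4985 0.3319 0.138 ] [0.5218 0.3193 0.138 ]
rack corners [0.5894 0.2326 0.13  ] [0.5233 0.2091 0.13  ] [0.5327 0.3933 0.13  ] [0.4669 0.3695 0.13  ]
rack centre [0.5281 0.3011 0.13  ] hole [0.5145 0.3388 0.13  ]
screws mean [0.5282 0.301  0.133 ]
```

```bash
python3 - <<'E'
from h import *
np.set_printoptions(precision=4,suppress=True)
print('white',tri(('scene0',*px(292,152,390,140,6)),('side0',*px(80,217,230,90,5))))
print('green',tri(('scene0',*px(582,238,390,140,6)),('side0',*px(115,112,230,90,5))))
P,R=plan([.5157,.338,.24],-162,3,.2)
plan([.5157,.338,.143],-162,4,.2,P,R)
E
```

```text
white (array([0.4127, 0.347 , 0.147 ]), [0.02378584266140948, 0.023785842661410046])
green (array([0.4836, 0.4475, 0.1493]), [0.7068546885198774, 0.7068546885197762])
[[[-0.18, 0.37, 3.03, 0.0, 0.0, 0.03, 0.2], [-0.17, 0.36, 3.03, 0.0, 0.0, 0.03, 0.2], [-0.18, 0.37, 3.03, 0.0, 0.0, 0.03, 0.2]]]
end [0.5157 0.338  0.24  ] maxshift 3.03 yaw -161.99012062874596
[[[0.0, -0.0, 2.42, 0.0, 0.0, 0.0, 0.2], [0.0, -0.0, 2.43, 0.0, 0.0, 0.0, 0.2], [0.0, -0.0, 2.42, 0.0, 0.0, 0.0, 0.2], [0.0, -0.0, 2.43, 0.0, 0.0, 0.0, 0.2]]]
end [0.5157 0.338  0.143 ] maxshift 2.43 yaw -161.99012062874596
```

Call:
move_arm([
  [[-0.18,0.37,3.03,0,0,0,0.2],[-0.18,0.37,3.03,0,0,0,0.2],[-0.18,0.37,3.03,0,0,0,0.2],[0,0,1.5,0,0,0,0.2]],
])

```text
time_s: 2.62
tcp_pos: [0.5155, 0.3375, 0.2231]
ee_rot: [[-0.951, -0.31, -0.002], [-0.31, 0.951, -0.002], [0.002, -0.001, -1.0]]
wrist_force: [0.9, -0.4, 0.1]
gripper_width: 0.598
```

```bash
python3 - <<'E'
from h import *
st(); snap('wrist','w3'); snap('scene','s3')
crop('w3',240,130,150,130,5,'w3c'); crop('s3',390,80,140,150,5,'s3c')
E
```

```text
2.625 tcp [0.5155 0.3375 0.2231] yaw -161.93 z [-0.002  -0.0018 -1.    ] F [ 0.9484 -0.3908  0.1019] M [ 0.1038 -0.0183  0.037 ] w 0.5980 j [ 48.2375  19.9758   2.8336  -0.02   -73.0112 -30.1615]
```

View pics/w3c.png

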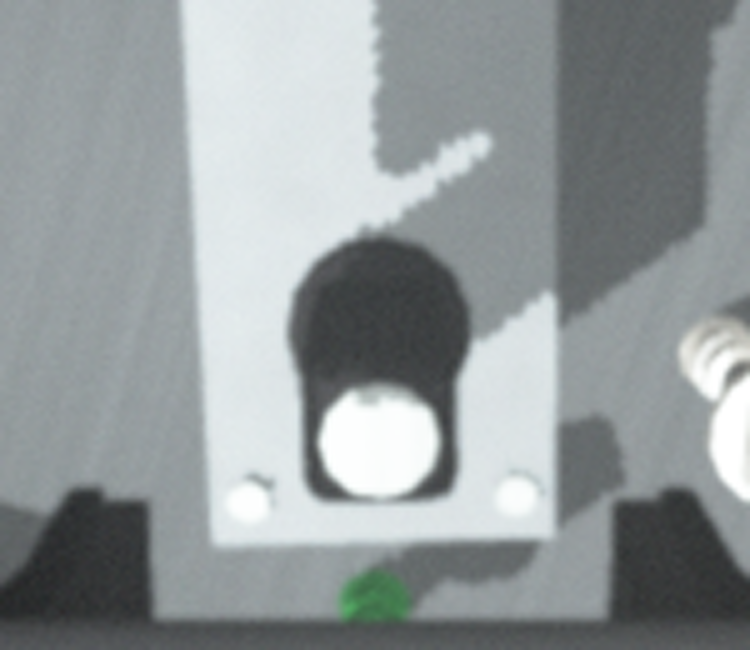

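View pics/s3c.png

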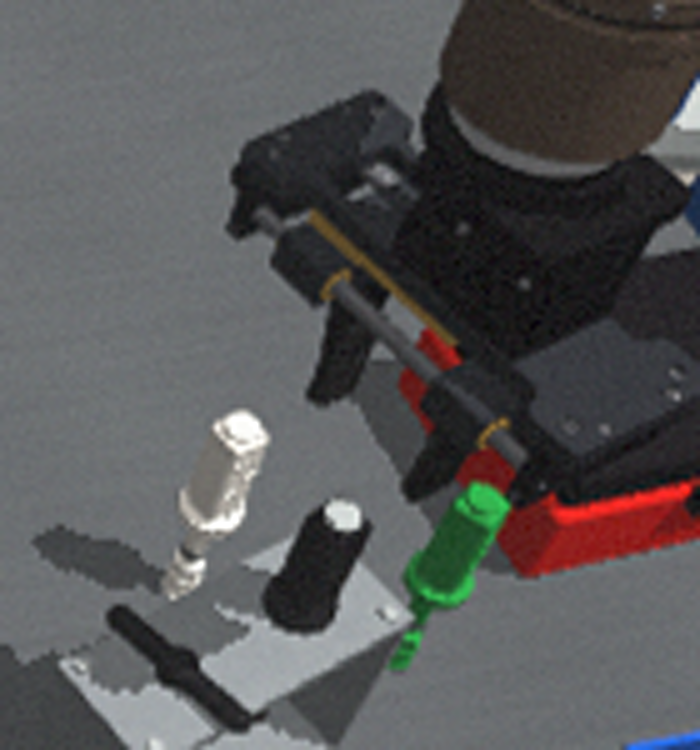

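```bash
python3 - <<'E'
from h import *
np.set_printoptions(precision=4,suppress=True)
st(); d,_,_=cam('w3');t=d['tcp'];R=np.array(d['R'])
print(proj('w3',[t[0],t[1],.205]),px(378,440,240,130,5),atz('w3',*px(378,440,240,130,5),.205), 'collar',atz('w3',*px(380,325,240,130,5),.138))
print(tri(('w2',*px(257,609,260,75,5)),('w3',*px(378,440,240,130,5))))
E
```

```text
2.725 tcp [0.5156 0.3371 0.2233] yaw -161.96 z [-0.0024 -0.0023 -1.    ] F [-0.4907  0.024   0.342 ] M [ 0.0749 -0.0775  0.007 ] w 0.5996 j [ 48.2019  19.979    2.8704  -0.0149 -73.0804 -30.1606]
(np.float64(315.0801555070372), np.float64(217.08873151776615)) (315.2, 217.6) [0.5153 0.3379 0.205 ] collar [0.5153 0.3364 0.138 ]
(array([0.5151, 0.3381, 0.2042]), [0.08331692886836294, 0.08331692886868446])
```

Call:
move_arm([
  [[0,0.05,2.0,0,0,0,0.2],[0,0,2.0,0,0,0,0.2],[0,0,2.0,0,0,0,0.2],[0,0,2.0,0,0,0,0.2],[0,0,0,0,0,0,0.2],[0,0,0,0,0,0,0.2]],
])

```text
time_s: 3.48
tcp_pos: [0.5174, 0.3385, 0.1467]
ee_rot: [[-0.951, -0.309, 0.003], [-0.309, 0.951, 0.002], [-0.003, 0.001, -1.0]]
wrist_force: [-0.1, 0.7, -0.6]
gripper_width: 0.598
```

Call:
move_arm([
  [[0,0,0,0,0,0,-1],[0,0,0,0,0,0,-1],[0,0,0,0,0,0,-1],[0,0,0,0,0,0,-1],[0,0,0,0,0,0,-1],[0,0,0,0,0,0,-1]],
])

```text
time_s: 4.22
tcp_pos: [0.5165, 0.3378, 0.145]
ee_rot: [[-0.951, -0.309, 0.0], [-0.309, 0.951, 0.0], [-0.0, 0.0, -1.0]]
wrist_force: [-1.5, 0.5, 1.8]
gripper_width: 0.276
```

Call:
move_arm([
  [[0,0,-1,0,0,0,-1],[0,0,-2,0,0,0,-1],[0,0,-2,0,0,0,-1],[0,0,-2,0,0,0,-1],[0,0,-2,0,0,0,-1],[0,0,-3,0,0,0,-1],[0,0,-3,0,0,0,-1],[0,0,-2,0,0,0,-1],[0,0,0,0,0,0,-1],[0,0,0,0,0,0,-1]],
])

```text
time_s: 5.48
tcp_pos: [0.5159, 0.3375, 0.3135]
ee_rot: [[-0.951, -0.309, -0.002], [-0.309, 0.951, -0.001], [0.002, -0.0, -1.0]]
wrist_force: [-0.5, -0.3, -1.5]
gripper_width: 0.272
```

```bash
python3 - <<'E'
from h import *
st(); snap('side','d4'); snap('scene','s4'); snap('wrist','w4');st()
print(proj('s4',[.5165,.3378,.25]),proj('d4',[.5165,.3378,.25]))
crop('d4',220,20,120,130,5,'d4c'); crop('s4',400,90,120,120,5,'s4c')
E
```

```text
5.475 tcp [0.5159 0.3375 0.3135] yaw -162.02 z [-0.0021 -0.0011 -1.    ] F [-0.5353 -0.3111 -1.5485] M [ 0.0615 -0.0426  0.0459] w 0.2722 j [ 48.1927  18.1843  12.8043  -0.0464 -84.7456 -30.2079]
5.625 tcp [0.5161 0.3375 0.3135] yaw -162.01 z [-0.0019 -0.0017 -1.    ] F [ 0.3087 -0.9378 -1.4634] M [ 0.0925 -0.0694  0.02  ] w 0.2724 j [ 48.1941  18.2099  12.8165  -0.017  -84.7534 -30.2058]
(np.float64(463.6736582471093), np.float64(170.62429282595332)) (np.float64(279.4950619689709), np.float64(91.52491509832147))
```

View pics/d4c.png

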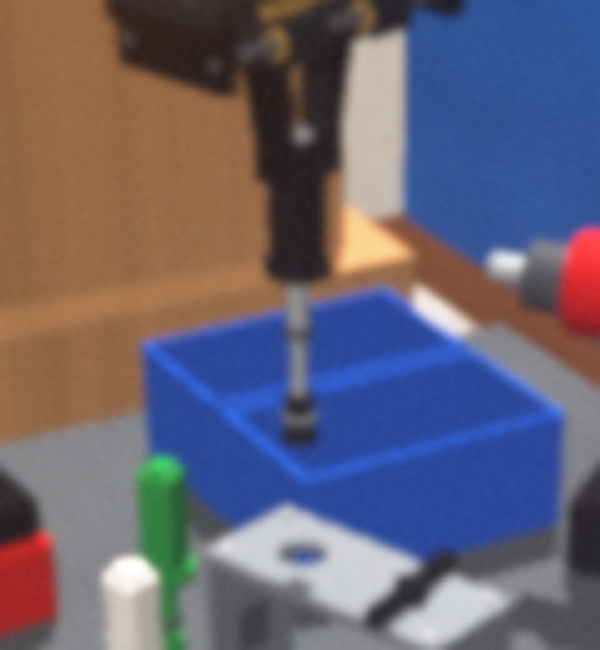

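View pics/s4c.png

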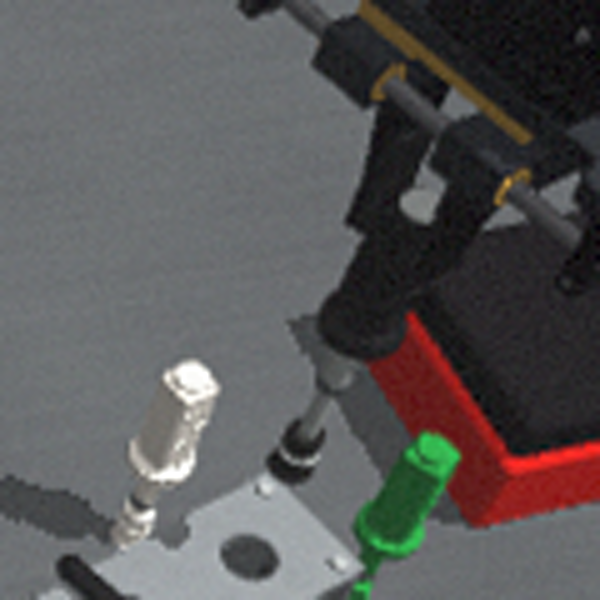

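View pics/w4.png

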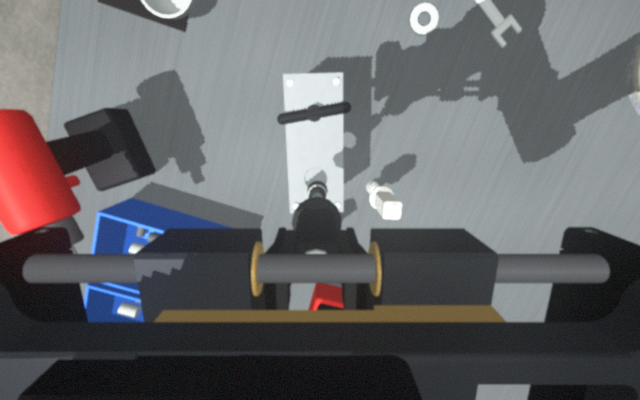

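```bash
python3 - <<'E'
from h import *
np.set_printoptions(precision=4,suppress=True)
S=lambda x,y:('s4',*px(x,y,400,90,5));D=lambda x,y:('d4',*px(x,y,220,20,5))
print('rim',tri(S(290,466),D(299,436)))
print('rackhole',tri(S(250,556),D(302,552)))
print('collar bottom',tri(S(358,338),D(297,272)))
print('button',tri(S(421,200),D(303,130)))
for z in(.19,.195,.2,.205,.21,.215,.22,.225): print(z,[round(float(v),1) for v in ((np.array(proj('s4',[.5165,.3378,z]))-[400,90]+.5)*5)],[round(float(v),1) for v in ((np.array(proj('d4',[.5165,.3378,z]))-[220,20]+.5)*5)])
E
```

```text
rim (array([0.5157, 0.3384, 0.2045]), [0.1605697930107242, 0.16056979301072316])
rackhole (array([0.5165, 0.3399, 0.1312]), [0.2407250573292968, 0.24072505732913466])
collar bottom (array([0.5178, 0.3391, 0.2979]), [1.372857508976921, 1.372857508977038])
button (array([0.519 , 0.3352, 0.3773]), [1.281574180706871, 1.2815741807067764])
0.19 [281.1, 486.5] [302.0, 460.5]
0.195 [284.3, 480.1] [301.8, 452.3]
0.2 [287.4, 473.6] [301.7, 444.1]
0.205 [290.6, 467.1] [301.5, 435.9]
0.21 [293.9, 460.6] [301.3, 427.6]
0.215 [297.1, 453.9] [301.2, 419.3]
0.22 [300.4, 447.2] [301.0, 411.0]
0.225 [303.7, 440.4] [300.8, 402.6]
```

```bash
python3 - <<'E'
from h import *
plan([.66,.02,.305],162,10,-1)
E
```

```text
[[[-0.39, -3.46, 0.09, -0.01, -0.01, 3.6, -1], [-0.6, -3.44, 0.08, -0.01, -0.01, 3.6, -1], [-0.82, -3.38, 0.09, -0.01, -0.01, 3.6, -1], [-1.04, -3.33, 0.09, -0.01, -0.01, 3.6, -1], [-1.23, -3.26, 0.08, -0.01, -0.01, 3.6, -1], [-1.44, -3.18, 0.09, -0.01, -0.01, 3.6, -1], [-1.64, -3.08, 0.08, -0.01, -0.01, 3.6, -1], [-1.83, -2.96, 0.09, -0.01, -0.01, 3.6, -1], [-2.01, -2.85, 0.08, -0.01, -0.01, 3.6, -1], [-2.18, -2.72, 0.08, -0.01, -0.01, 3.6, -1]]]
end [0.6599769  0.02000208 0.30504524] maxshift 3.46 yaw 161.98664464778807
```

Call:
move_arm([
  [[-0.39,-3.46,0.09,0,0,3.6,-1],[-0.6,-3.44,0.08,0,0,3.6,-1],[-0.82,-3.38,0.09,0,0,3.6,-1],[-1.04,-3.33,0.09,0,0,3.6,-1],[-1.23,-3.26,0.08,0,0,3.6,-1],[-1.44,-3.18,0.09,0,0,3.6,-1],[-1.64,-3.08,0.08,0,0,3.6,-1],[-1.83,-2.96,0.09,0,0,3.6,-1],[-2.01,-2.85,0.08,0,0,3.6,-1],[-2.18,-2.72,0.08,0,0,3.6,-1],[0,0,0,0,0,0,-1],[0,0,0,0,0,0,-1]],
])

```text
time_s: 7.12
tcp_pos: [0.6601, 0.0204, 0.3056]
ee_rot: [[-0.951, 0.309, -0.001], [0.309, 0.951, -0.0], [0.001, -0.0, -1.0]]
wrist_force: [0.1, -0.4, -2.4]
gripper_width: 0.272
```

```bash
python3 - <<'E'
from h import *
st(); snap('wrist','w5');st()
print(proj('w5',[.6353,-.0457,.11]))
E
```

```text
7.125 tcp [0.6601 0.0204 0.3056] yaw 162.00 z [-0.0014 -0.0001 -1.    ] F [ 0.1181 -0.3807 -2.4337] M [ 0.1347 -0.0504 -0.0117] w 0.2718 j [ 15.7644  22.9936  18.7876  -0.017  -85.8707 -33.7656]
7.175 tcp [0.6601 0.0209 0.3059] yaw 162.04 z [-0.0008  0.     -1.    ] F [ 0.0196  0.6064 -2.7338] M [ 0.1002 -0.0793  0.0004] w 0.2747 j [ 15.8076  22.9654  18.7939  -0.0138 -85.8704 -33.7689]
(np.float64(318.2331126477997), np.float64(119.67022706536277))
```

View pics/w5.png

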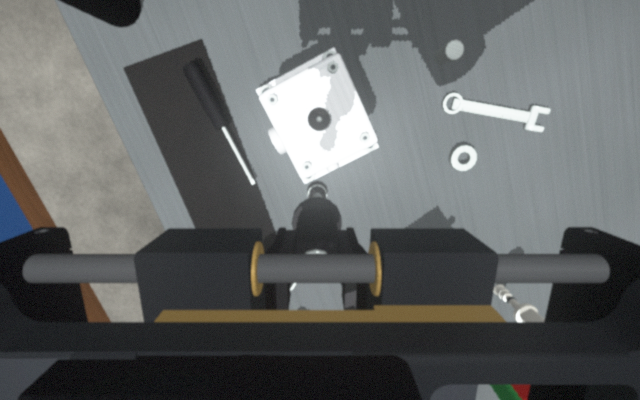

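```bash
python3 - <<'E'
from h import *
crop('w5',280,90,80,110,7,'w5c')
E
```

```text
(no output)
```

View pics/w5c.png

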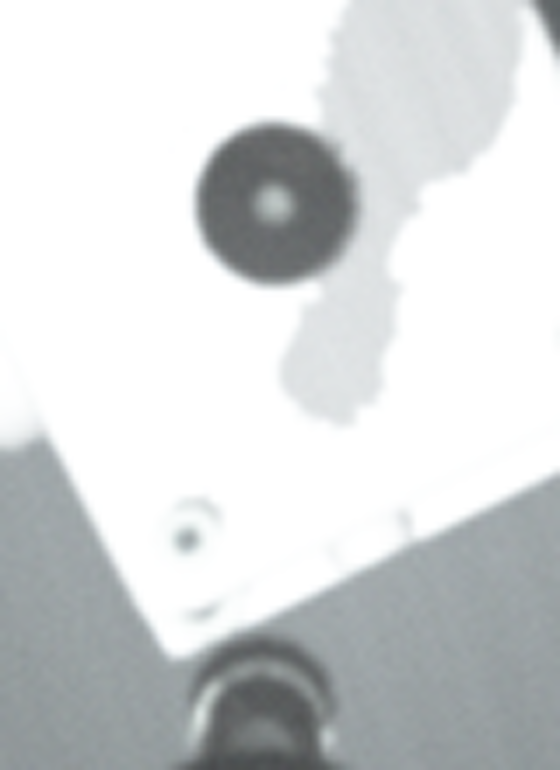

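```bash
python3 - <<'E'
from h import *
np.set_printoptions(precision=4,suppress=True)
W=('w5',*px(276,203,280,90,7)); print('well wrist',atz(*W,.11),'term',atz('w5',*px(273,204,280,90,7),.074))
print('tri',tri(W,('scene0',*px(274,250,260,235,6)),('side0',*px(328,163,345,165,6))))
print('scene',atz('scene0',*px(274,250,260,235,6),.11),'side',atz('side0',*px(328,163,345,165,6),.11))
print('rim exp',(np.array(proj('w5',[.6601,.0206,.196]))-[280,90]+.5)*7-.5)
print('rim at',atz('w5',*px(263.5,703,280,90,7),.196))
E
```

```text
well wrist [ 0.634  -0.0467  0.11  ] term [ 0.6342 -0.0467  0.074 ]
tri (array([ 0.6348, -0.0462,  0.113 ]), [0.8938365600291597, 1.1307525312732136, 0.8695600442933029])
scene [ 0.6336 -0.0449  0.11  ] side [ 0.6384 -0.0438  0.11  ]
rim exp [254.3702 704.4672]
rim at [0.6587 0.0208 0.196 ]
```

```bash
python3 - <<'E'
from h import *
st();plan([.6354,-.0469,.26],162,4,-1)
E
```

```text
7.175 tcp [0.6601 0.0209 0.3059] yaw 162.04 z [-0.0008  0.     -1.    ] F [ 0.0196  0.6064 -2.7338] M [ 0.1002 -0.0793  0.0004] w 0.2747 j [ 15.8076  22.9654  18.7939  -0.0138 -85.8704 -33.7689]
[[[0.06, -1.8, 1.15, -0.0, -0.01, 0.01, -1], [0.07, -1.8, 1.15, -0.0, -0.01, 0.01, -1], [0.06, -1.81, 1.15, -0.0, -0.01, 0.01, -1], [0.07, -1.8, 1.15, -0.0, -0.01, 0.01, -1]]]
end [ 0.6354 -0.0469  0.26  ] maxshift 1.81 yaw 161.99768947981497
```

Call:
move_arm([
  [[0.06,-1.8,1.1,0,0,0,-1],[0.07,-1.8,1.1,0,0,0,-1],[0.06,-1.8,1.1,0,0,0,-1],[0.07,-1.8,1.1,0,0,0,-1],[0,0,0,0,0,0,-1],[0,0,0,0,0,0,-1],[0,0,0,0,0,0,-1]],
])

```text
time_s: 8.05
tcp_pos: [0.6362, -0.0469, 0.2628]
ee_rot: [[-0.951, 0.309, 0.001], [0.309, 0.951, 0.0], [-0.001, 0.001, -1.0]]
wrist_force: [-0.1, -0.1, -0.6]
gripper_width: 0.268
```

```bash
python3 - <<'E'
from h import *
st(); snap('wrist','w6');snap('scene','s6');snap('side','d6'); st()
crop('w6',270,130,100,90,7,'w6c');crop('s6',270,160,90,140,5,'s6c');crop('d6',350,100,100,120,5,'d6c')
ims=[cv2.imread(f'pics/{n}.png') for n in('w6c','s6c','d6c')]
H=600; big=np.zeros((700,450+500,3),np.uint8)
big[:,:450]=ims[1]; big[:600,450:]=ims[2]; cv2.imwrite('pics/m6.png',cv2.resize(big,(800,590)))
E
```

```text
8.05 tcp [ 0.6362 -0.0469  0.2628] yaw 162.02 z [ 0.0011  0.0002 -1.    ] F [-0.1044 -0.1177 -0.6472] M [ 0.0898 -0.0737 -0.0201] w 0.2684 j [ 10.2917  21.0819  10.0336   0.002  -78.8855 -28.2708]
8.2 tcp [ 0.636  -0.0469  0.2626] yaw 162.02 z [ 0.0005  0.0001 -1.    ] F [ 0.467  -0.248  -1.1668] M [ 0.0863 -0.1006 -0.0123] w 0.2752 j [ 10.2923  21.0835  10.0027   0.0022 -78.8878 -28.2725]
```

View pics/w6c.png

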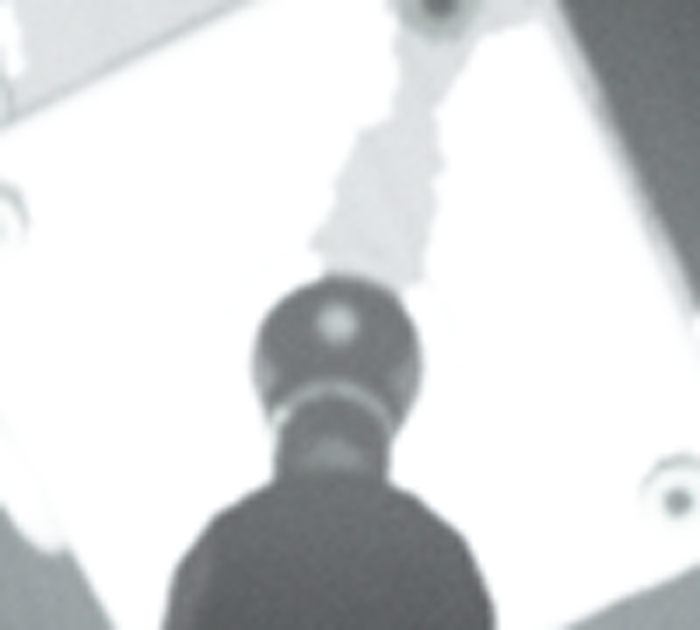

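View pics/m6.png

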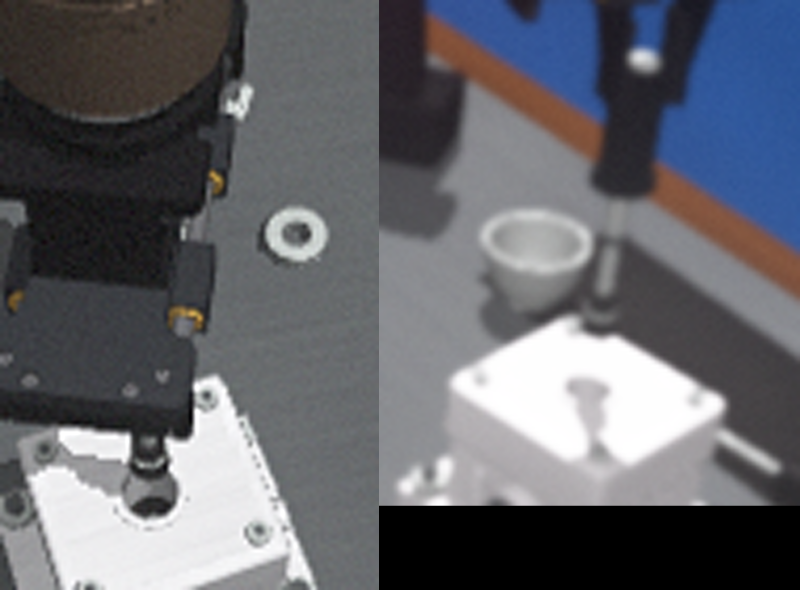

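```bash
python3 - <<'E'
from h import *
np.set_printoptions(precision=4,suppress=True)
f=lambda x,y,z:atz('w6',*px(x,y,270,130,7),z)
w=f(337,360,.11);print('well',w,'term',f(338,324,.074))
t=np.array(cam('w6')[0]['tcp']);print(t)
R=np.array(cam('w6')[0]['R'])
for x,y,z in[(331,430,.16),(328,600,.248)]: q=f(x,y,z); print('boot/collar',q,'tool x off mm',((q-t)@R[:,0])*1000)
print('well tool off',R.T@(w-t)*1000)
# scene: boot band center, m6 coords -> scale .8421 
k=.84211*5
S=lambda x,y:('s6',x/k+270,y/(590/700*5)+160); D=lambda x,y:('d6',(x-379)/k+350,y/(590/700*5)+100)
print('well',tri(S(151,494),D(588,389)),atz(*S(151,494),.11),atz(*D(588,389),.11))
print('rim',tri(S(148,467),D(599,323)))
E
```

```text
well [ 0.6341 -0.0472  0.11  ] term [ 0.6338 -0.0467  0.074 ]
[ 0.6362 -0.0469  0.2628]
boot/collar [ 0.6353 -0.0471  0.16  ] tool x off mm 0.91964245368295
boot/collar [ 0.6351 -0.0492  0.248 ] tool x off mm 0.3016957809098263
well tool off [  2.0956  -0.9883 152.7986]
well (array([ 0.6371, -0.045 ,  0.1103]), [1.2651293576780547, 1.2651293576780323]) [ 0.6361 -0.044   0.11  ] [ 0.6377 -0.0461  0.11  ]
rim (array([ 0.6403, -0.0444,  0.1544]), [0.5079882188493644, 0.5079882188493219])
```

Call:
move_arm([
  [[0.17,-0.1,1.0,0,0,0,-1],[0,0,1.5,0,0,0,-1],[0,0,1.0,0,0,0,-1],[0,0,0.5,0,0,0,-1],[0,0,0.5,0,0,0,-1],[0,0,0.5,0,0,0,-1],[0,0,0,0,0,0,-1]],
])

```text
time_s: 9.07
tcp_pos: [0.6336, -0.0478, 0.212]
ee_rot: [[-0.951, 0.309, -0.001], [0.309, 0.951, -0.0], [0.001, -0.0, -1.0]]
wrist_force: [-0.2, 0.6, -1.9]
gripper_width: 0.278
```

```bash
python3 - <<'E'
from h import *
st(); snap('wrist','w7');snap('scene','s7');snap('side','d7');st()
crop('w7',270,130,100,90,7,'w7c');crop('s7',270,210,90,110,7,'s7c');crop('d7',360,140,90,80,8,'d7c')
E
```

```text
9.075 tcp [ 0.6336 -0.0478  0.212 ] yaw 161.99 z [-0.0006 -0.     -1.    ] F [-0.1931  0.5809 -1.8884] M [ 0.037  -0.1025 -0.0244] w 0.2780 j [ 10.2528  22.1672   4.549   -0.0051 -72.4156 -28.2621]
9.225 tcp [ 0.634  -0.0478  0.2127] yaw 161.99 z [ 0.0007 -0.     -1.    ] F [ 0.2593  0.4423 -1.7062] M [ 0.112  -0.0896  0.0414] w 0.2749 j [ 10.2512  22.141    4.6016   0.0083 -72.4227 -28.2655]
```

View pics/w7c.png

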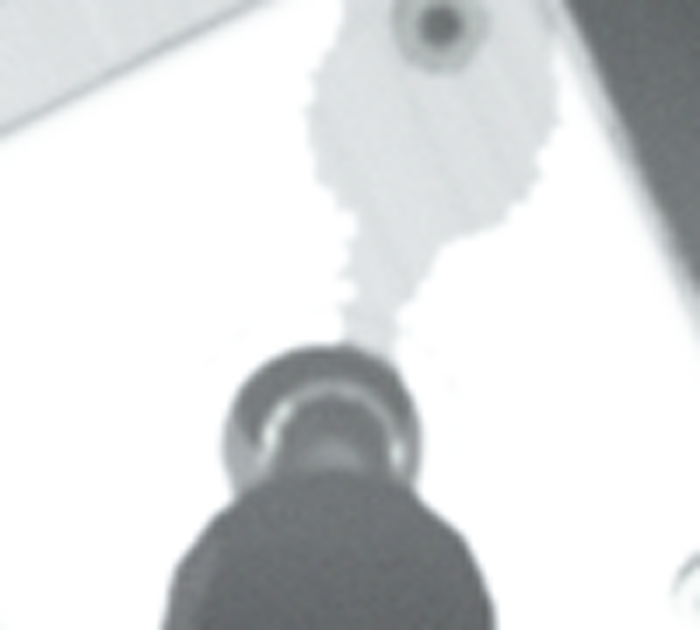

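View pics/s7c.png

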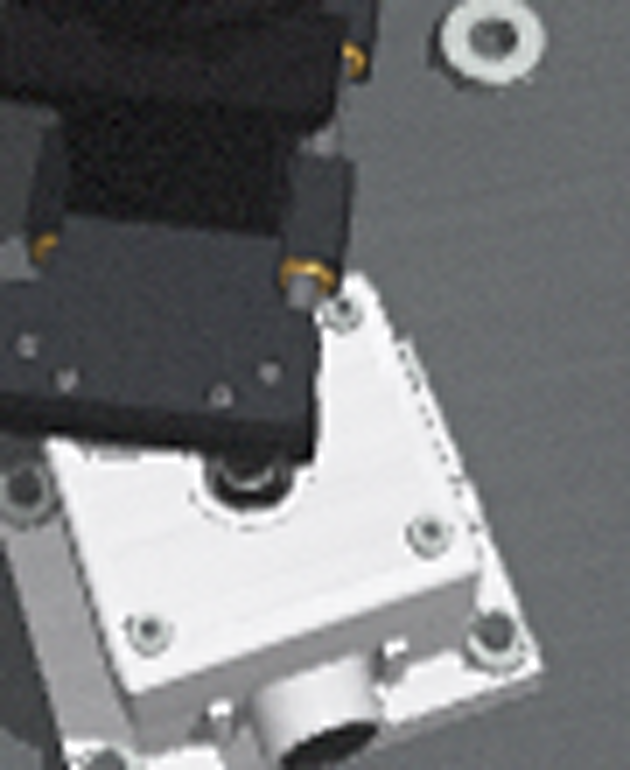

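View pics/d7c.png

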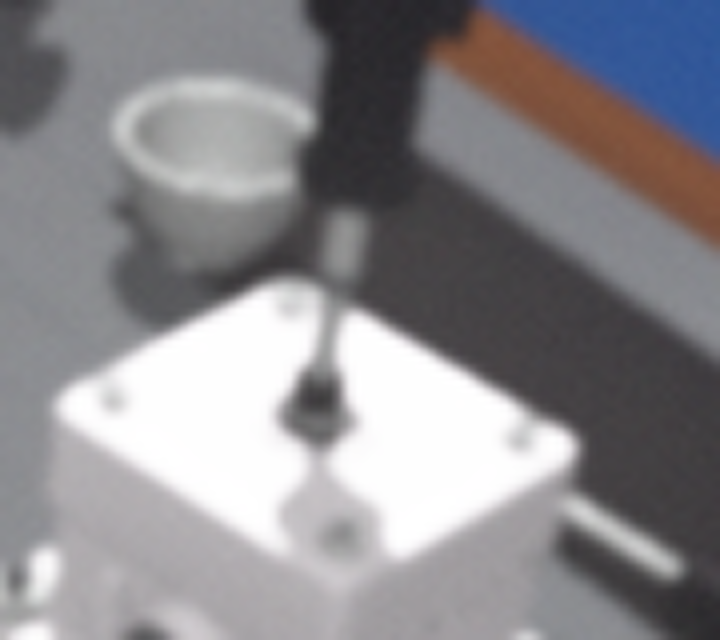

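Call:
move_arm([
  [[-0.1,0,0.5,0,0,0,-1],[0,0,0.5,0,0,0,-1],[0,0,0.5,0,0,0,-1],[0,0,0.5,0,0,0,-1],[0,0,0,0,0,0,-1],[0,0,0,0,0,0,-1]],
])

```text
time_s: 9.98
tcp_pos: [0.6348, -0.0481, 0.1925]
ee_rot: [[-0.951, 0.309, 0.0], [0.309, 0.951, -0.0], [-0.0, -0.0, -1.0]]
wrist_force: [0.0, 0.7, -2.1]
gripper_width: 0.273
```

```bash
python3 - <<'E'
from h import *
st(); snap('wrist','w8');st()
crop('w8',270,130,100,90,7,'w8c')
E
```

```text
9.975 tcp [ 0.6348 -0.0481  0.1925] yaw 161.99 z [ 0.0003 -0.0001 -1.    ] F [ 0.0455  0.6516 -2.0557] M [ 0.0269 -0.1095 -0.0141] w 0.2730 j [ 10.2091  22.9049   2.8805   0.01   -69.9606 -28.2187]
10.025 tcp [ 0.6349 -0.0481  0.1926] yaw 161.99 z [ 0.0005 -0.     -1.    ] F [-1.0442  0.0445 -1.4877] M [ 0.0955 -0.0548  0.0128] w 0.2715 j [ 10.2093  22.8977   2.8865   0.0066 -69.9617 -28.2198]
```

View pics/w8c.png

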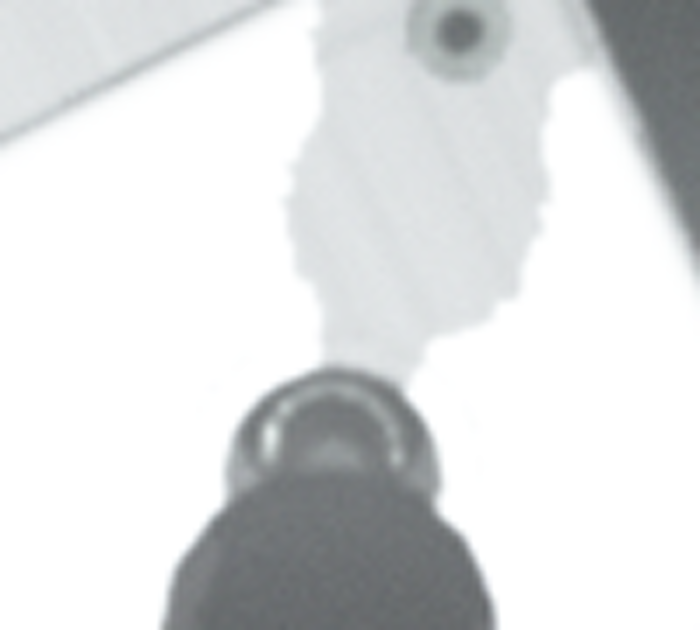

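```bash
python3 - <<'E'
from h import *
np.set_printoptions(precision=4,suppress=True)
f=lambda x,y,z:atz('w8',*px(x,y,270,130,7),z)
d=cam('w8')[0];t=np.array(d['tcp']);R=np.array(d['R'])
print('well off mm',R.T@(f(333,473,.11)-t)*1000,'far edge hole',R.T@(f(333,368,.11)-t)*1000)
for z in(.095,.1,.105): print('band far edge (rad ~9)',z,R.T@(f(331,386,z)-t)*1000)
E
```

```text
well off mm [ 1.1205  0.7891 82.49  ] far edge hole [  1.1151 -13.7218  82.4903]
band far edge (rad ~9) 0.095 [ 0.8995 -8.1223 97.4903]
band far edge (rad ~9) 0.1 [ 0.8821 -9.1684 92.4903]
band far edge (rad ~9) 0.105 [  0.8647 -10.2145  87.4903]
```

Call:
move_arm([
  [[0,0,0.4,0,0,0,-1],[0,0,0.4,0,0,0,-1],[0,0,0.4,0,0,0,-1],[0,0,0.3,0,0,0,-1],[0,0,0.2,0,0,0,-1],[0,0,0,0,0,0,-1],[0,0,0,0,0,0,-1]],
])

```text
time_s: 10.9
tcp_pos: [0.6348, -0.0481, 0.1755]
ee_rot: [[-0.951, 0.309, 0.0], [0.309, 0.951, -0.0], [-0.0, 0.0, -1.0]]
wrist_force: [-0.0, -0.6, -0.8]
gripper_width: 0.269
```

Call:
move_arm([
  [[0,0,0.2,0,0,0,-1],[0,0,0.1,0,0,0,-1],[0,0,0,0,0,0,-1]],
])

```text
time_s: 11.28
tcp_pos: [0.6349, -0.0481, 0.1726]
ee_rot: [[-0.951, 0.309, 0.001], [0.309, 0.951, 0.0], [-0.001, 0.0, -1.0]]
wrist_force: [-0.2, 0.5, 0.9]
gripper_width: 0.27
```

Call:
move_arm([
  [[0,0,0.1,0,0,0,-1],[0,0,0,0,0,0,-1]],
])

```text
time_s: 11.52
tcp_pos: [0.6349, -0.0481, 0.1715]
ee_rot: [[-0.951, 0.309, 0.001], [0.309, 0.951, -0.0], [-0.001, 0.0, -1.0]]
wrist_force: [0.1, 0.4, 0.7]
gripper_width: 0.27
```

Call:
move_arm([
  [[0,0,0.1,0,0,0,-1],[0,0,0,0,0,0,-1]],
])

```text
time_s: 11.78
tcp_pos: [0.6346, -0.0481, 0.1701]
ee_rot: [[-0.951, 0.309, -0.0], [0.309, 0.951, 0.0], [0.0, -0.0, -1.0]]
wrist_force: [0.3, -0.5, 0.2]
gripper_width: 0.274
```

Call:
move_arm([
  [[0,0,0.1,0,0,0,-1],[0,0,0,0,0,0,-1]],
])

```text
time_s: 12.02
tcp_pos: [0.6344, -0.0481, 0.1689]
ee_rot: [[-0.951, 0.309, -0.001], [0.309, 0.951, 0.0], [0.001, -0.0, -1.0]]
wrist_force: [0.3, 0.8, -0.8]
gripper_width: 0.276
```

Call:
move_arm([
  [[0,0,0.1,0,0,0,-1],[0,0,0,0,0,0,-1]],
])

```text
time_s: 12.28
tcp_pos: [0.6344, -0.0481, 0.1679]
ee_rot: [[-0.951, 0.309, -0.001], [0.309, 0.951, 0.0], [0.001, -0.0, -1.0]]
wrist_force: [0.8, 1.0, -1.8]
gripper_width: 0.273
```

Call:
move_arm([
  [[0,0,0.05,0,0,0,-1],[0,0,0,0,0,0,-1]],
])

```text
time_s: 12.52
tcp_pos: [0.6346, -0.0481, 0.1677]
ee_rot: [[-0.951, 0.309, -0.0], [0.309, 0.951, 0.0], [0.0, -0.0, -1.0]]
wrist_force: [-0.2, 0.7, -1.5]
gripper_width: 0.268
```

Call:
move_arm([
  [[0,0,0.1,0,0,0,-1],[0,0,0,0,0,0,-1]],
])

```text
time_s: 12.78
tcp_pos: [0.6346, -0.0481, 0.1667]
ee_rot: [[-0.951, 0.309, -0.0], [0.309, 0.951, 0.0], [0.0, -0.0, -1.0]]
wrist_force: [0.1, -0.5, -1.8]
gripper_width: 0.273
```

Call:
move_arm([
  [[0,0,0.05,0,0,0,-1],[0,0,0,0,0,0,-1]],
])

```text
time_s: 13.02
tcp_pos: [0.6346, -0.0481, 0.1662]
ee_rot: [[-0.951, 0.309, -0.0], [0.309, 0.951, 0.0], [0.0, -0.0, -1.0]]
wrist_force: [0.9, -0.1, -1.6]
gripper_width: 0.275
```

Call:
move_arm([
  [[0,0,0.05,0,0,0,-1],[0,0,0,0,0,0,-1]],
])

```text
time_s: 13.28
tcp_pos: [0.6346, -0.0481, 0.1657]
ee_rot: [[-0.951, 0.309, -0.0], [0.309, 0.951, -0.0], [0.0, -0.0, -1.0]]
wrist_force: [-0.0, -0.7, -1.0]
gripper_width: 0.275
```

Call:
move_arm([
  [[0,0,0.05,0,0,0,-1],[0,0,0,0,0,0,-1]],
])

```text
time_s: 13.52
tcp_pos: [0.6346, -0.0481, 0.1653]
ee_rot: [[-0.951, 0.309, -0.0], [0.309, 0.951, 0.0], [0.0, -0.0, -1.0]]
wrist_force: [0.1, -0.7, -2.7]
gripper_width: 0.27
```

Call:
move_arm([
  [[0,0,0.05,0,0,0,-1],[0,0,0,0,0,0,-1]],
])

```text
time_s: 13.78
tcp_pos: [0.6348, -0.0481, 0.1651]
ee_rot: [[-0.951, 0.309, 0.0], [0.309, 0.951, 0.0], [-0.0, 0.0, -1.0]]
wrist_force: [0.3, 1.2, 0.0]
gripper_width: 0.273
```

Call:
move_arm([
  [[0,0,0.05,0,0,0,-1],[0,0,0,0,0,0,-1]],
])

```text
time_s: 14.02
tcp_pos: [0.6349, -0.0481, 0.1648]
ee_rot: [[-0.951, 0.309, 0.001], [0.309, 0.951, -0.0], [-0.001, 0.0, -1.0]]
wrist_force: [0.2, 0.5, 0.2]
gripper_width: 0.275
```

Call:
move_arm([
  [[0,0,0.05,0,0,0,-1],[0,0,0,0,0,0,-1]],
])

```text
time_s: 14.28
tcp_pos: [0.6351, -0.0481, 0.1647]
ee_rot: [[-0.951, 0.309, 0.001], [0.309, 0.951, -0.0], [-0.001, 0.0, -1.0]]
wrist_force: [-0.9, -0.3, 3.5]
gripper_width: 0.271
```

Call:
move_arm([
  [[0,0,0.05,0,0,0,-1],[0,0,0,0,0,0,-1]],
])

```text
time_s: 14.52
tcp_pos: [0.6353, -0.0482, 0.1646]
ee_rot: [[-0.951, 0.309, 0.002], [0.309, 0.951, -0.0], [-0.002, 0.0, -1.0]]
wrist_force: [0.0, 0.7, 5.3]
gripper_width: 0.277
```

Call:
move_arm([
  [[0,0,0.05,0,0,0,-1],[0,0,0,0,0,0,-1]],
])

```text
time_s: 14.78
tcp_pos: [0.6355, -0.0482, 0.1645]
ee_rot: [[-0.951, 0.309, 0.003], [0.309, 0.951, -0.0], [-0.003, 0.0, -1.0]]
wrist_force: [-1.0, 0.2, 6.5]
gripper_width: 0.275
```

Call:
move_arm([
  [[0,0,0.05,0,0,0,-1],[0,0,0,0,0,0,-1]],
])

```text
time_s: 15.02
tcp_pos: [0.6357, -0.0483, 0.1645]
ee_rot: [[-0.951, 0.309, 0.003], [0.309, 0.951, -0.001], [-0.003, 0.0, -1.0]]
wrist_force: [-0.8, 0.8, 9.0]
gripper_width: 0.272
```

Call:
move_arm([
  [[0,0,0.04,0,0,0,-1],[0,0,0,0,0,0,-1]],
])

```text
time_s: 15.28
tcp_pos: [0.6359, -0.0483, 0.1645]
ee_rot: [[-0.951, 0.309, 0.004], [0.309, 0.951, -0.001], [-0.004, 0.001, -1.0]]
wrist_force: [-1.7, 1.2, 9.1]
gripper_width: 0.273
```

Call:
move_arm([
  [[0,0,-0.2,0,0,0,-1],[0,0,-0.3,0,0,0,-1],[0,0,-0.5,0,0,0,-1],[0,0,-0.5,0,0,0,-1],[0,0,-0.5,0,0,0,-1],[0,0,-0.5,0,0,0,-1],[0,0,0,0,0,0,-1],[0,0,0,0,0,0,-1]],
])

```text
time_s: 16.27
tcp_pos: [0.6345, -0.0481, 0.1868]
ee_rot: [[-0.951, 0.309, -0.0], [0.309, 0.951, 0.0], [0.0, 0.0, -1.0]]
wrist_force: [-0.5, 0.3, -2.6]
gripper_width: 0.274
```

```bash
python3 - <<'E'
from h import *
st()
for i in range(5): r.capture('wrist'); print(np.array(r.sense()['wrist_force']))
E
```

```text
16.275 tcp [ 0.6345 -0.0481  0.1868] yaw 161.98 z [-0.0003  0.0001 -1.    ] F [-0.5161  0.312  -2.6004] M [ 0.1055 -0.1072 -0.0095] w 0.2739 j [ 10.2071  23.0958   2.3638  -0.0113 -69.2841 -28.2206]
[-0.6586 -1.3463 -2.3841]
[-0.3416 -0.2916 -1.8118]
[ 0.0719 -0.0353 -2.3092]
[ 0.1732 -0.5583 -2.5821]
[ 0.094  -0.158  -2.1604]
```

Call:
move_arm([
  [[0,0,-1,0,0,0,-1],[0,0,-1,0,0,0,-1],[0,0,-1,0,0,0,-1],[0,0,-1.5,0,0,0,-1],[0,0,-1.5,0,0,0,-1],[0,0,-1.5,0,0,0,-1],[0,0,-1.5,0,0,0,-1],[0,0,-1.5,0,0,0,-1],[0,0,-1,0,0,0,-1],[0,0,0,0,0,0,-1],[0,0,0,0,0,0,-1],[0,0,0,0,0,0,-1]],
])

```text
time_s: 18.02
tcp_pos: [0.6343, -0.0481, 0.3011]
ee_rot: [[-0.951, 0.309, -0.002], [0.309, 0.951, -0.0], [0.002, -0.001, -1.0]]
wrist_force: [-0.2, -0.1, -2.2]
gripper_width: 0.274
```

```bash
python3 - <<'E'
from h import *
st(); snap('side','d9'); snap('scene','s9'); snap('wrist','w9');st()
crop('d9',360,60,90,150,5,'d9c');crop('s9',270,200,90,110,5,'s9c');crop('w9',270,100,100,120,5,'w9c')
a,b,c=[cv2.imread(f'pics/{n}.png') for n in('d9c','s9c','w9c')]
big=np.zeros((750,1400,3),np.uint8); big[:,:450]=a;big[:550,450:900]=b;big[:600,900:]=c
cv2.imwrite('pics/m9.png',cv2.resize(big,(800,429),interpolation=cv2.INTER_AREA))
cv2.imwrite('pics/d9cc.png',a[150:750])
E
```

```text
18.025 tcp [ 0.6343 -0.0481  0.3011] yaw 161.99 z [-0.0017 -0.0001 -1.    ] F [-0.2419 -0.0983 -2.2084] M [ 0.0152 -0.0586  0.0305] w 0.2743 j [ 10.2076  20.4034  14.2976  -0.0108 -83.9886 -28.2195]
18.175 tcp [ 0.6345 -0.0481  0.3015] yaw 161.99 z [-0.0008 -0.0001 -1.    ] F [-0.3299 -0.0858 -1.1194] M [ 0.0747 -0.0867  0.0042] w 0.2767 j [ 10.2081  20.3918  14.3322  -0.0018 -83.9893 -28.2196]
```

View pics/m9.png

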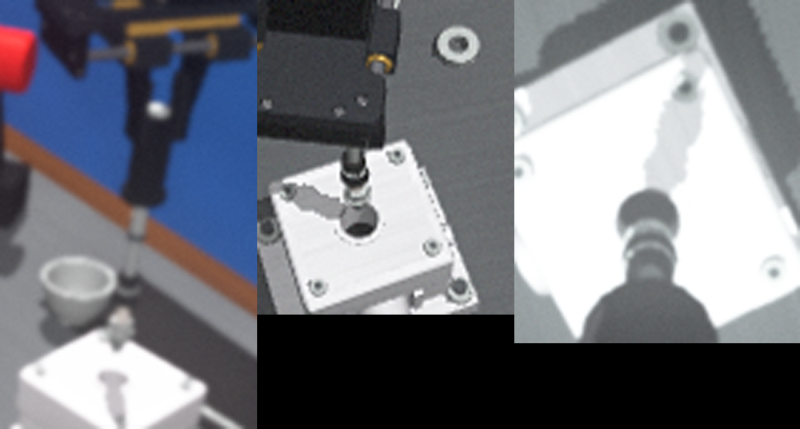

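View pics/d9cc.png

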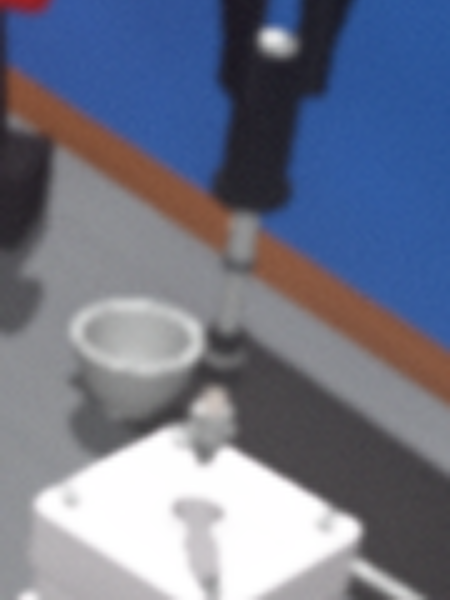

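```bash
python3 - <<'E'
from h import *
plan([.5135,-.2884,.30],130,9,-1)
E
```

```text
[[[0.45, -2.96, 0.02, -0.0, -0.0, 3.55, -1], [0.27, -2.97, 0.02, -0.0, -0.0, 3.55, -1], [0.09, -2.99, 0.01, -0.0, -0.0, 3.55, -1], [-0.1, -2.99, 0.02, -0.0, -0.0, 3.55, -1], [-0.29, -2.98, 0.02, -0.0, -0.0, 3.55, -1], [-0.47, -2.95, 0.02, -0.0, -0.0, 3.55, -1], [-0.65, -2.92, 0.02, -0.0, -0.0, 3.55, -1], [-0.83, -2.87, 0.02, -0.0, -0.0, 3.55, -1], [-1.0, -2.81, 0.01, -0.0, -0.0, 3.55, -1]]]
end [ 0.51349714 -0.28834289  0.30003617] maxshift 2.99 yaw 130.03827759574762
```

Call:
move_arm([
  [[0.22,-1.48,0,0,0,1.75,-1],[0.22,-1.48,0,0,0,1.8,-1],[0.27,-2.97,0,0,0,3.55,-1],[0.09,-2.99,0,0,0,3.55,-1],[-0.1,-2.99,0,0,0,3.55,-1],[-0.29,-2.98,0,0,0,3.55,-1],[-0.47,-2.95,0,0,0,3.55,-1],[-0.65,-2.92,0,0,0,3.55,-1],[-0.83,-2.87,0,0,0,3.55,-1],[-0.5,-1.4,0,0,0,1.8,-1],[-0.5,-1.4,0,0,0,1.75,-1],[0,0,0,0,0,0,-1]],
])

```text
time_s: 19.68
tcp_pos: [0.5126, -0.2884, 0.302]
ee_rot: [[-0.642, 0.766, 0.0], [0.766, 0.642, 0.0], [0.0, 0.0, -1.0]]
wrist_force: [0.0, 0.5, -1.5]
gripper_width: 0.273
```

Call:
move_arm([
  [[0,0,0,0,0,0,-1],[0,0,0,0,0,0,-1]],
])

```text
time_s: 19.92
tcp_pos: [0.5134, -0.2873, 0.3019]
ee_rot: [[-0.644, 0.765, -0.0], [0.765, 0.644, 0.0], [0.0, 0.0, -1.0]]
wrist_force: [-0.5, 0.2, -1.6]
gripper_width: 0.276
```

```bash
python3 - <<'E'
from h import *
st(); snap('wrist','w10');snap('scene','s10');snap('side','d10');st()
crop('w10',230,60,160,150,5,'w10c');crop('s10',130,140,160,150,5,'s10c');crop('d10',350,170,160,190,4,'d10c')
print((np.array(proj('w10',[.4599,-.3334,.026]))-[230,60]+.5)*5)
E
```

```text
19.925 tcp [ 0.5134 -0.2873  0.3019] yaw 130.10 z [-0.      0.0001 -1.    ] F [-0.4968  0.2062 -1.632 ] M [ 0.1706 -0.058   0.0339] w 0.2758 j [-13.4723  15.2554   7.1253  -0.0057 -81.8734 -36.424 ]
20.075 tcp [ 0.5133 -0.2874  0.3019] yaw 130.09 z [-0.      0.0001 -1.    ] F [-1.1041  0.0037 -1.9452] M [ 0.1559 -0.2101  0.0297] w 0.2755 j [-13.4852  15.252    7.124   -0.0028 -81.874  -36.4228]
[431.198  299.4649]
```

View pics/w10c.png

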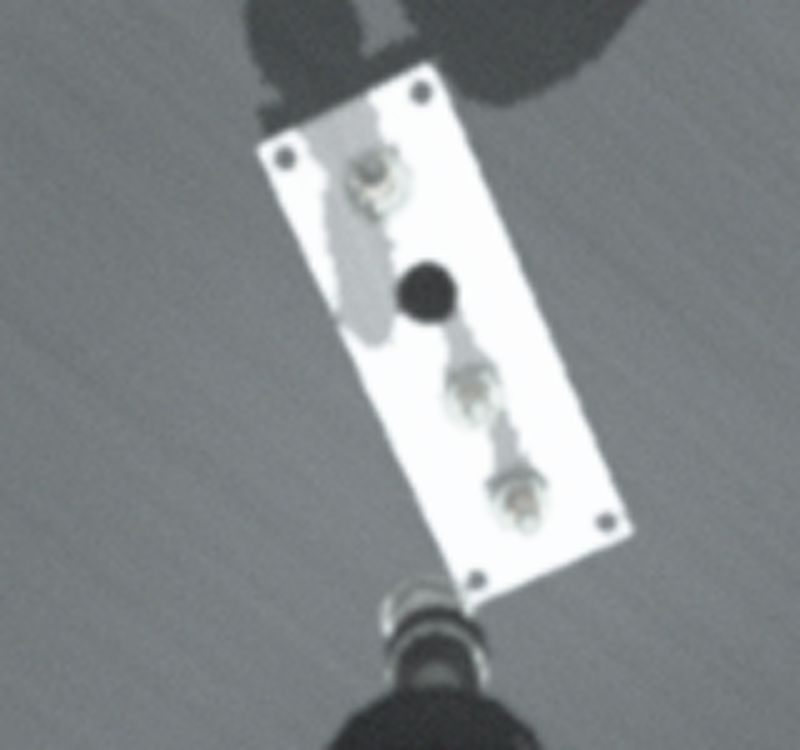

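View pics/s10c.png

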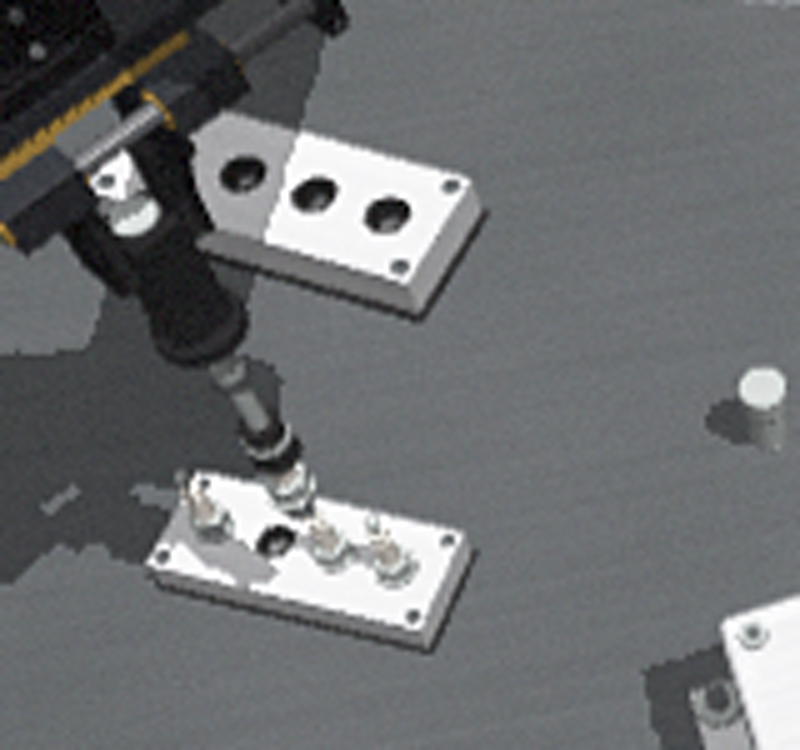

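View pics/d10c.png

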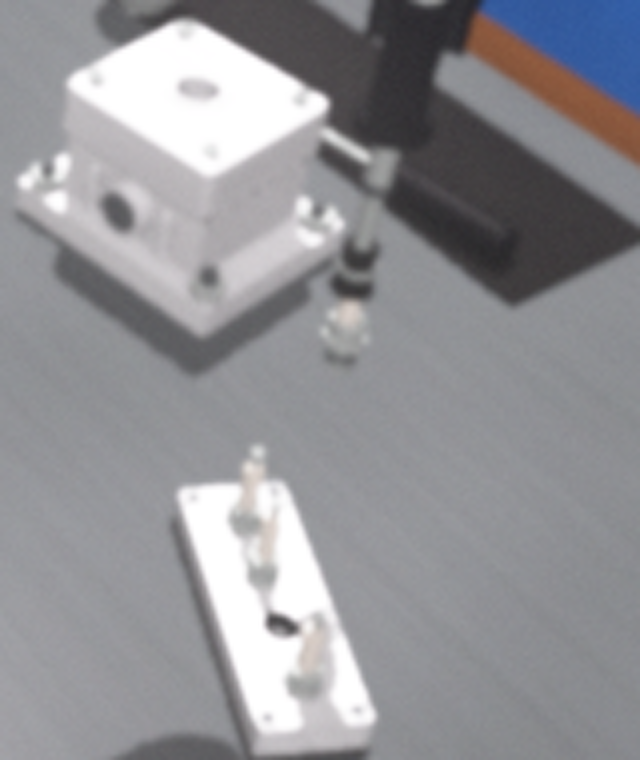

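```bash
python3 - <<'E'
from h import *
np.set_printoptions(precision=4,suppress=True)
f=lambda x,y,z:atz('w10',*px(x,y,230,60,5),z)
h=f(427,291,.026)
S=('s10',*px(276,541,130,140,5));D=('d10',*px(284,625,350,170,4))
print('hole',h,atz(*S,.026),atz(*D,.026),tri(('w10',*px(427,291,230,60,5)),S,D))
t=np.array(cam('w10')[0]['tcp']);R=np.array(cam('w10')[0]['R'])
for n,x,y,z in[('flange',427,620,.160),('boot',436,645,.205)]: print(n,R.T@(f(x,y,z)-t)*1000)
print('hole off',R.T@(h-t)*1000)
print('scr',sum(f(*p,.026) for p in[(421,93),(285,158),(605,522),(476,580)])/4)
a=np.array([f(421,93,.026)+f(285,158,.026),f(605,522,.026)+f(476,580,.026)])/2;d=a[1]-a[0];d/=np.linalg.norm(d);print(d,np.degrees(np.arctan2(d[1],d[0])),'hole from centre',(a[0]+a[1])/2-.017*d)
E
```

```text
hole [ 0.4588 -0.3357  0.026 ] [ 0.4591 -0.3333  0.026 ] [ 0.4629 -0.3341  0.026 ] (array([ 0.46  , -0.3346,  0.0279]), [1.6003309951785138, 1.8695540331905922, 1.5223852514318117])
flange [ -1.6709   0.1342 141.8648]
boot [ 0.2551 -4.0651 96.8648]
hole off [ -1.9726 -72.937  275.8617]
scr [ 0.4667 -0.3202  0.026 ]
[0.4297 0.903  0.    ] 64.55016886322771 hole from centre [ 0.4594 -0.3356  0.026 ]
```

Call:
move_arm([
  [[0,-1.0,0,0,0,0,-1],[0,-2.2,0,0,0,0,-1],[-0.1,-2.0,0,0,0,0,-1],[0,-1.5,0,0,0,0,-1],[0,-0.6,1,0,0,0,-1],[0,0,2,0,0,0,-1],[0,0,2,0,0,0,-1],[0,0,2,0,0,0,-1],[0,0,1,0,0,0,-1],[0,0,0,0,0,0,-1],[0,0,0,0,0,0,-1],[0,0,0,0,0,0,-1]],
])

```text
time_s: 21.58
tcp_pos: [0.4582, -0.3358, 0.2228]
ee_rot: [[-0.643, 0.766, 0.002], [0.766, 0.643, -0.001], [-0.002, 0.001, -1.0]]
wrist_force: [-0.1, 0.0, -1.8]
gripper_width: 0.274
```

```bash
python3 - <<'E'
from h import *
st(); snap('wrist','w11');snap('scene','s11');snap('side','d11');st()
crop('w11',270,130,100,90,7,'w11c');crop('s11',150,190,90,90,7,'s11c');crop('d11',380,230,80,120,6,'d11c')
E
```

```text
21.575 tcp [ 0.4582 -0.3358  0.2228] yaw 130.05 z [ 0.0016 -0.0008 -1.    ] F [-0.0507  0.0033 -1.8118] M [ 0.0871 -0.0878  0.0239] w 0.2736 j [-19.8924  15.0193  -4.2687   0.0099 -70.6098 -30.0649]
21.725 tcp [ 0.458  -0.3357  0.2224] yaw 130.04 z [ 0.0009 -0.0003 -1.    ] F [ 0.4141 -0.1915 -2.0129] M [ 0.0951 -0.1123 -0.0365] w 0.2693 j [-19.8938  15.0314  -4.3062   0.0002 -70.6062 -30.0646]
```

View pics/w11c.png

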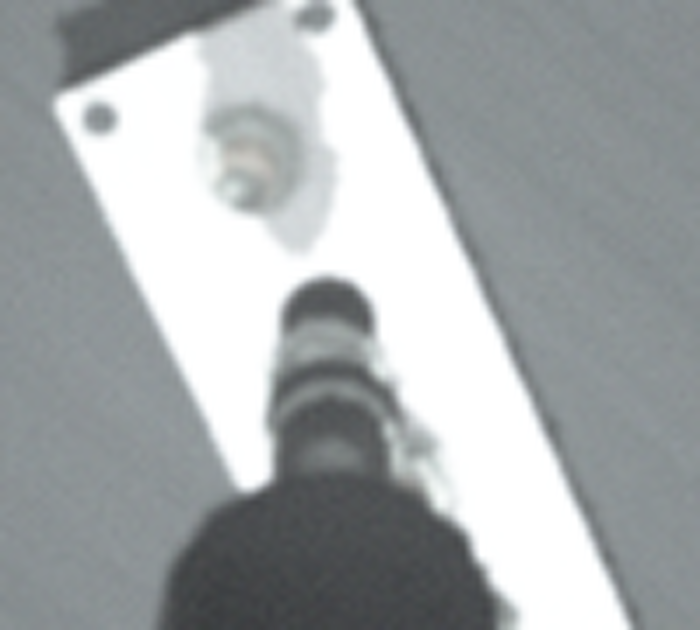

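View pics/s11c.png

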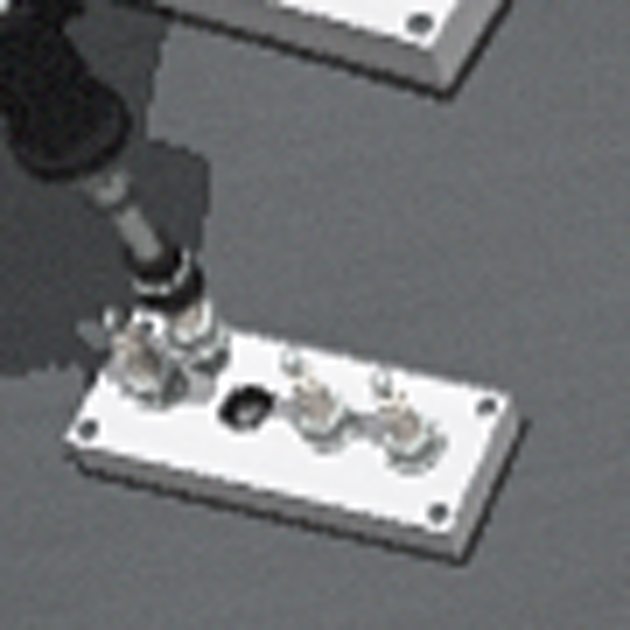

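View pics/d11c.png

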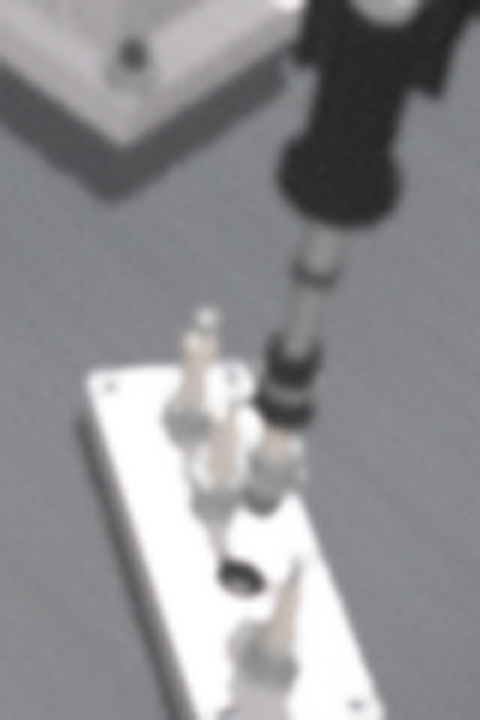

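```bash
python3 - <<'E'
from h import *
np.set_printoptions(precision=4,suppress=True)
S=lambda x,y:('s11',*px(x,y,150,190,7));D=lambda x,y:('d11',*px(x,y,380,230,6))
R=np.array(cam('w11')[0]['R']);t=np.array(cam('w11')[0]['tcp'])
h=tri(S(247,406),D(240,578));print('hole',h)
tip=tri(S(211,368),D(262,510));print('tip',tip)
fl=tri(S(200,345),D(272,478));print('flange',fl)
for q in(tip,fl): print(R.T@(q[0]-h[0])*1000)
# expected pixel of tip if exactly at TCP axis
for z in (.058,.062,.079): print(z,(np.array(proj('s11',[.458,-.3357,z]))-[150,190]+.5)*7,(np.array(proj('d11',[.458,-.3357,z]))-[380,230]+.5)*6)
w=lambda x,y,z:R.T@(atz('w11',*px(x,y,270,130,7),z)-t)*1000
print('hole wrist',w(328,325,.026),'top edge',w(328,278,.026))
E
```

```text
hole (array([ 0.4597, -0.3333,  0.0274]), [0.6970315866423764, 0.6970315866422856])
tip (array([ 0.4617, -0.335 ,  0.0621]), [0.24248876388731402, 0.2424887638872682])
flange (array([ 0.4618, -0.3347,  0.078 ]), [0.5758856499391816, 0.5758856499392835])
[ -2.6388   0.4202 -34.6985]
[ -2.4999   0.724  -50.6103]
0.058 [213.7739 365.0173] [254.2066 525.1406]
0.062 [210.3479 359.6543] [256.1645 517.1474]
0.079 [195.5171 336.4384] [264.5988 482.7137]
hole wrist [  0.0353   1.2764 196.8404] top edge [  0.0372  -7.5969 196.8338]
```

Call:
move_arm([
  [[0,0,1,0,0,0,-1],[0,0,0.8,0,0,0,-1],[0,0,0.3,0,0,0,-1],[0,0,0,0,0,0,-1],[0,0,0,0,0,0,-1]],
])

```text
time_s: 22.35
tcp_pos: [0.4579, -0.3357, 0.2012]
ee_rot: [[-0.643, 0.766, 0.0], [0.766, 0.643, -0.0], [-0.001, 0.0, -1.0]]
wrist_force: [-0.9, -0.3, -1.8]
gripper_width: 0.271
```

```bash
python3 - <<'E'
from h import *
st(); snap('wrist','w12');snap('scene','s12');snap('side','d12');st()
crop('w12',285,150,60,55,12,'w12c');crop('s12',155,210,70,60,11,'s12c');crop('d12',390,270,65,75,8,'d12c')
E
```

```text
22.35 tcp [ 0.4579 -0.3357  0.2012] yaw 130.04 z [ 0.0004 -0.0003 -1.    ] F [-0.8716 -0.2552 -1.775 ] M [ 0.0558 -0.1058  0.0228] w 0.2708 j [-19.8946  15.8141  -6.3153   0.0105 -67.8414 -30.0645]
22.5 tcp [ 0.4579 -0.3357  0.2013] yaw 130.04 z [ 0.0006 -0.0003 -1.    ] F [ 0.138   0.7547 -1.9444] M [ 0.0649 -0.1185  0.0025] w 0.2738 j [-19.8943  15.8026  -6.3182   0.0027 -67.8422 -30.0667]
```

View pics/w12c.png

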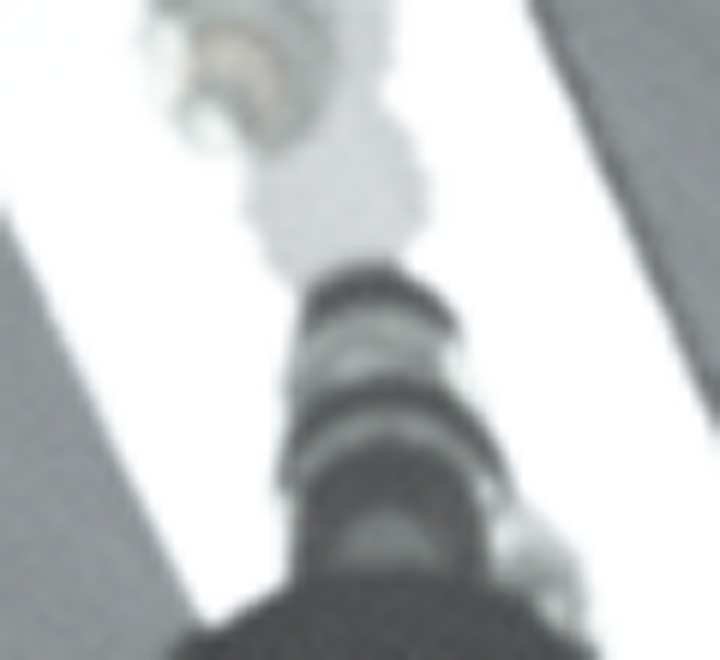

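View pics/s12c.png

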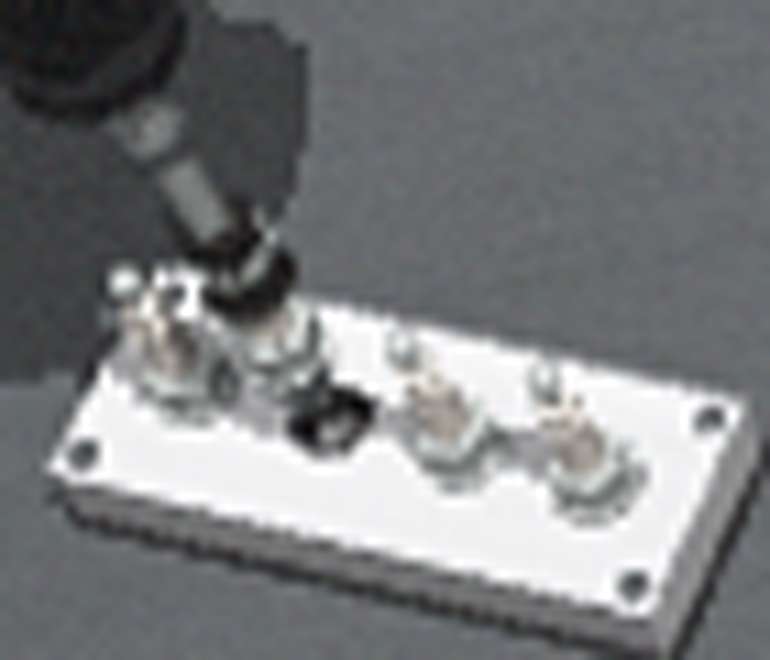

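View pics/d12c.png

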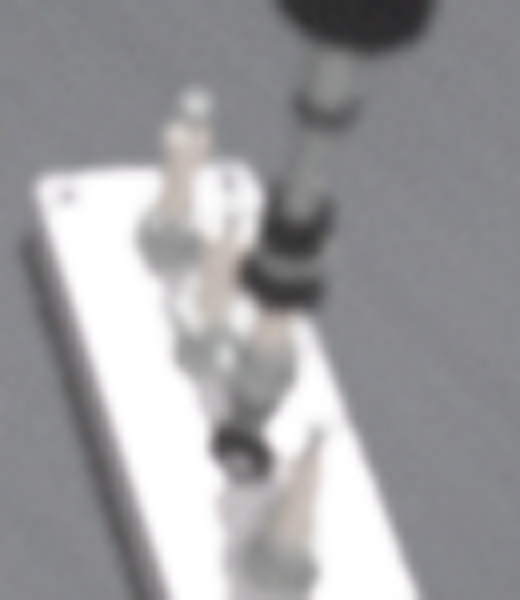

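Call:
move_arm([
  [[0.05,0.08,0,0,0,0,-1],[0,0,0.4,0,0,0,-1],[0,0,0.4,0,0,0,-1],[0,0,0,0,0,0,-1],[0,0,0,0,0,0,-1]],
])

```text
time_s: 23.12
tcp_pos: [0.4581, -0.3348, 0.1929]
ee_rot: [[-0.643, 0.766, -0.0], [0.766, 0.643, -0.0], [-0.0, -0.0, -1.0]]
wrist_force: [-0.1, 0.7, -2.4]
gripper_width: 0.272
```

```bash
python3 - <<'E'
from h import *
st(); snap('scene','s13');snap('side','d13');st()
crop('s13',155,210,70,60,11,'s13c');crop('d13',390,270,65,75,8,'d13c')
E
```

```text
23.125 tcp [ 0.4581 -0.3348  0.1929] yaw 130.04 z [-0.0001 -0.0001 -1.    ] F [-0.102   0.6844 -2.4454] M [ 0.0878 -0.1361 -0.0201] w 0.2717 j [-19.7974  16.1111  -7.1142   0.0085 -66.7766 -30.166 ]
23.225 tcp [ 0.4581 -0.3348  0.1931] yaw 130.04 z [ 0.0002 -0.0002 -1.    ] F [ 0.5108  0.0936 -2.7086] M [ 0.0315 -0.1375  0.0298] w 0.2727 j [-19.7963  16.1009  -7.1057   0.007  -66.7779 -30.1672]
```

View pics/s13c.png

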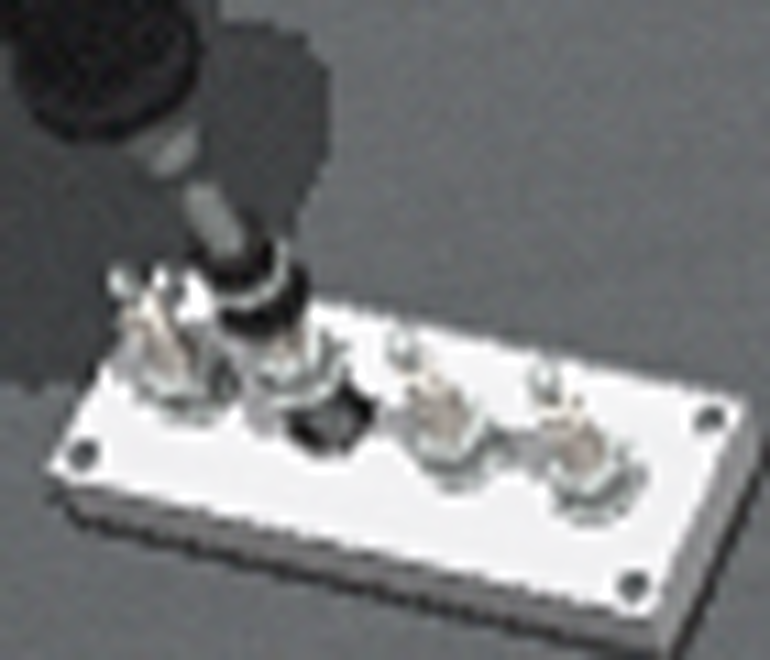

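View pics/d13c.png

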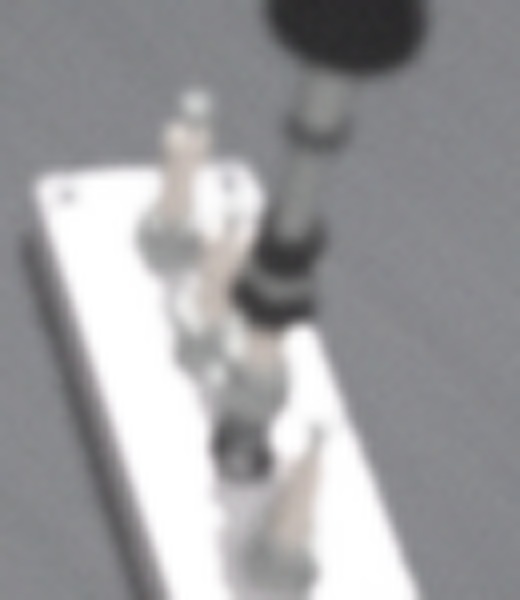

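Call:
move_arm([
  [[0,0,0.3,0,0,0,-1],[0,0,0.3,0,0,0,-1],[0,0,0,0,0,0,-1],[0,0,0,0,0,0,-1]],
])

```text
time_s: 23.72
tcp_pos: [0.4581, -0.3347, 0.187]
ee_rot: [[-0.643, 0.766, -0.0], [0.766, 0.643, -0.0], [-0.0, -0.0, -1.0]]
wrist_force: [-0.6, 0.0, -0.9]
gripper_width: 0.274
```

Call:
move_arm([
  [[0,0,0.2,0,0,0,-1],[0,0,0.2,0,0,0,-1],[0,0,0,0,0,0,-1]],
])

```text
time_s: 24.1
tcp_pos: [0.4579, -0.3346, 0.1827]
ee_rot: [[-0.643, 0.766, -0.001], [0.766, 0.643, 0.0], [0.001, -0.0, -1.0]]
wrist_force: [0.1, -0.8, -1.8]
gripper_width: 0.275
```

Call:
move_arm([
  [[0,0,0.1,0,0,0,-1],[0,0,0.1,0,0,0,-1],[0,0,0,0,0,0,-1]],
])

```text
time_s: 24.48
tcp_pos: [0.458, -0.3346, 0.1808]
ee_rot: [[-0.643, 0.766, -0.0], [0.766, 0.643, 0.0], [0.0, -0.0, -1.0]]
wrist_force: [0.3, 0.1, -1.5]
gripper_width: 0.275
```

Call:
move_arm([
  [[0,0,0.1,0,0,0,-1],[0,0,0.1,0,0,0,-1],[0,0,0,0,0,0,-1]],
])

```text
time_s: 24.85
tcp_pos: [0.4582, -0.3348, 0.1792]
ee_rot: [[-0.643, 0.766, 0.001], [0.766, 0.643, -0.0], [-0.001, 0.0, -1.0]]
wrist_force: [-0.0, 0.0, -0.9]
gripper_width: 0.272
```

Call:
move_arm([
  [[0,0,0.1,0,0,0,-1],[0,0,0.1,0,0,0,-1],[0,0,0,0,0,0,-1]],
])

```text
time_s: 25.22
tcp_pos: [0.4583, -0.3349, 0.1773]
ee_rot: [[-0.643, 0.766, 0.001], [0.766, 0.643, -0.001], [-0.001, 0.0, -1.0]]
wrist_force: [-0.1, -0.0, 1.1]
gripper_width: 0.271
```

Call:
move_arm([
  [[0,0,0.1,0,0,0,-1],[0,0,0.1,0,0,0,-1],[0,0,0,0,0,0,-1]],
])

```text
time_s: 25.6
tcp_pos: [0.4579, -0.3345, 0.1746]
ee_rot: [[-0.643, 0.766, -0.0], [0.766, 0.643, 0.0], [0.001, -0.0, -1.0]]
wrist_force: [-0.1, 0.0, 1.6]
gripper_width: 0.276
```

Call:
move_arm([
  [[0,0,0.1,0,0,0,-1],[0,0,0.1,0,0,0,-1],[0,0,0,0,0,0,-1]],
])

```text
time_s: 25.98
tcp_pos: [0.458, -0.3347, 0.173]
ee_rot: [[-0.643, 0.766, -0.0], [0.766, 0.643, -0.0], [0.0, -0.0, -1.0]]
wrist_force: [0.1, -0.4, 2.0]
gripper_width: 0.276
```

Call:
move_arm([
  [[0,0,0.1,0,0,0,-1],[0,0,0.05,0,0,0,-1],[0,0,0,0,0,0,-1]],
])

```text
time_s: 26.35
tcp_pos: [0.4579, -0.3346, 0.1712]
ee_rot: [[-0.643, 0.766, -0.0], [0.766, 0.643, 0.0], [0.0, -0.0, -1.0]]
wrist_force: [-0.4, 0.0, -0.2]
gripper_width: 0.278
```

Call:
move_arm([
  [[0,0,0.1,0,0,0,-1],[0,0,0,0,0,0,-1]],
])

```text
time_s: 26.6
tcp_pos: [0.4582, -0.3348, 0.1706]
ee_rot: [[-0.643, 0.766, 0.0], [0.766, 0.643, -0.0], [-0.0, 0.0, -1.0]]
wrist_force: [-0.1, -0.5, 2.1]
gripper_width: 0.273
```

Call:
move_arm([
  [[0,0,0.1,0,0,0,-1],[0,0,0,0,0,0,-1]],
])

```text
time_s: 26.85
tcp_pos: [0.4583, -0.335, 0.1697]
ee_rot: [[-0.643, 0.765, 0.001], [0.765, 0.643, -0.001], [-0.001, 0.0, -1.0]]
wrist_force: [1.2, -0.5, 3.0]
gripper_width: 0.272
```

Call:
move_arm([
  [[0,0,0.05,0,0,0,-1],[0,0,0,0,0,0,-1]],
])

```text
time_s: 27.1
tcp_pos: [0.4585, -0.3351, 0.1696]
ee_rot: [[-0.643, 0.765, 0.001], [0.765, 0.643, -0.001], [-0.002, 0.0, -1.0]]
wrist_force: [-0.1, -0.2, 5.8]
gripper_width: 0.272
```

Call:
move_arm([
  [[0,0,0.05,0,0,0,-1],[0,0,0,0,0,0,-1]],
])

```text
time_s: 27.35
tcp_pos: [0.4586, -0.3352, 0.1695]
ee_rot: [[-0.644, 0.765, 0.002], [0.765, 0.644, -0.001], [-0.002, 0.0, -1.0]]
wrist_force: [0.4, -0.2, 7.9]
gripper_width: 0.272
```

Call:
move_arm([
  [[0,0,0.05,0,0,0,-1],[0,0,0.05,0,0,0,-1],[0,0,0,0,0,0,-1]],
])

```text
time_s: 27.72
tcp_pos: [0.4588, -0.3355, 0.1693]
ee_rot: [[-0.644, 0.765, 0.002], [0.765, 0.644, -0.002], [-0.003, 0.0, -1.0]]
wrist_force: [-0.6, -0.6, 8.9]
gripper_width: 0.27
```

```bash
python3 - <<'E'
from h import *
st(); snap('scene','s14');snap('side','d14');st()
crop('s14',155,210,70,60,11,'s14c');crop('d14',390,270,65,75,8,'d14c')
E
```

```text
27.725 tcp [ 0.4588 -0.3355  0.1693] yaw 130.07 z [ 0.0023 -0.0022 -1.    ] F [-0.6017 -0.5586  8.8674] M [-0.0424  0.0571  0.0014] w 0.2696 j [-19.7977  17.1171  -9.2429   0.0842 -63.4698 -30.1653]
27.825 tcp [ 0.4588 -0.3355  0.1693] yaw 130.07 z [ 0.0024 -0.0022 -1.    ] F [ 0.1724 -0.5857  8.9731] M [-0.0051 -0.0018 -0.0265] w 0.2712 j [-19.7969  17.1171  -9.2427   0.0826 -63.4679 -30.165 ]
```

View pics/s14c.png

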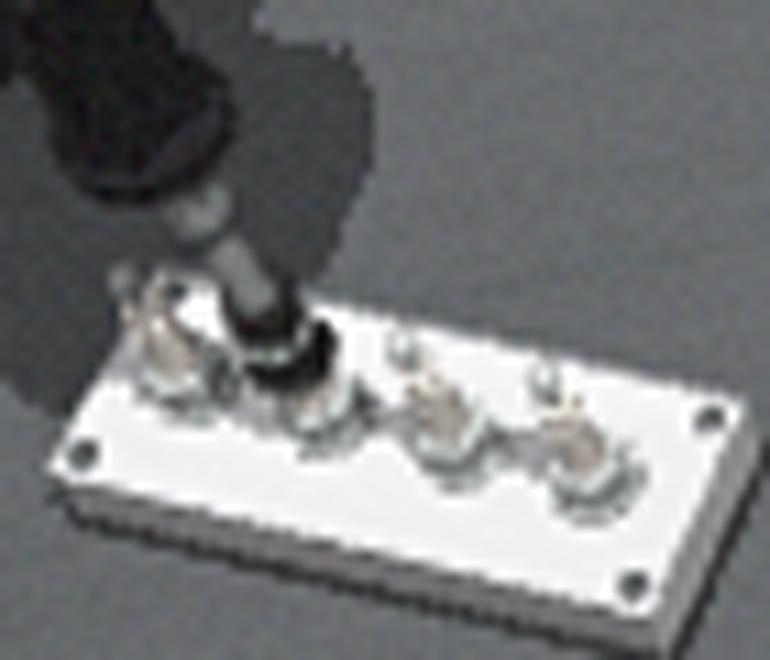

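View pics/d14c.png

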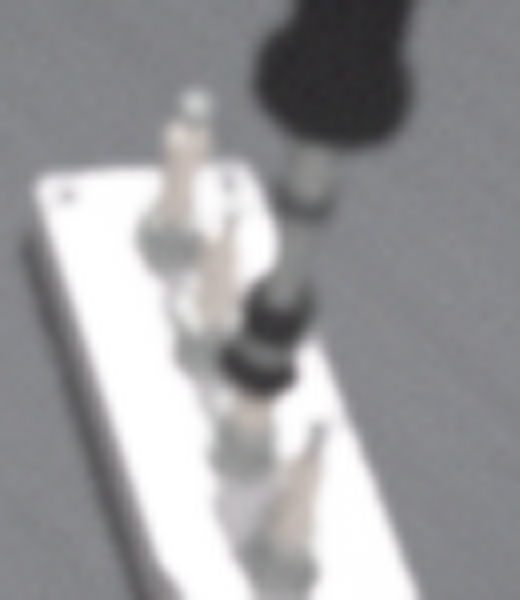

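Call:
move_arm([
  [[0,0,0.05,0,0,0,-1],[0,0,0.03,0,0,0,-1],[0,0,0,0,0,0,-1]],
])

```text
time_s: 28.2
tcp_pos: [0.4591, -0.3357, 0.1692]
ee_rot: [[-0.644, 0.765, 0.003], [0.765, 0.644, -0.003], [-0.004, 0.0, -1.0]]
wrist_force: [-0.5, -0.6, 11.7]
gripper_width: 0.276
```

Call:
move_arm([
  [[0,0,0.05,0,0,0,-1],[0,0,0,0,0,0,-1]],
])

```text
time_s: 28.45
tcp_pos: [0.4592, -0.3358, 0.1692]
ee_rot: [[-0.644, 0.765, 0.003], [0.765, 0.644, -0.003], [-0.005, 0.001, -1.0]]
wrist_force: [0.1, 0.1, 12.9]
gripper_width: 0.276
```

Call:
move_arm([
  [[0,0,-0.3,0,0,0,-1],[0,0,-0.3,0,0,0,-1],[0,0,-0.3,0,0,0,-1],[0,0,-0.3,0,0,0,-1],[0,0,-0.3,0,0,0,-1],[0,0,-0.5,0,0,0,-1],[0,0,-1,0,0,0,-1],[0,0,-1,0,0,0,-1],[0,0,-1.5,0,0,0,-1],[0,0,-2,0,0,0,-1],[0,0,-2,0,0,0,-1],[0,0,0,0,0,0,-1]],
])

```text
time_s: 29.95
tcp_pos: [0.4591, -0.3353, 0.2637]
ee_rot: [[-0.643, 0.766, 0.005], [0.766, 0.643, -0.002], [-0.005, 0.002, -1.0]]
wrist_force: [-0.3, 0.6, -2.7]
gripper_width: 0.268
```

```bash
python3 - <<'E'
from h import *
st(); snap('scene','s15');snap('side','d15');st()
crop('s15',155,190,80,80,9,'s15c');crop('d15',380,230,80,115,6,'d15c')
E
```

```text
29.95 tcp [ 0.4591 -0.3353  0.2637] yaw 130.05 z [ 0.0046 -0.0023 -1.    ] F [-0.2911  0.5511 -2.6912] M [ 0.1746 -0.1102 -0.0173] w 0.2685 j [-19.7939  13.7591  -0.1787   0.0324 -75.7681 -30.1659]
30.05 tcp [ 0.4578 -0.3344  0.2609] yaw 130.03 z [ 0.      0.0007 -1.    ] F [ 0.5668  0.5404 -2.6299] M [ 0.0493 -0.0565 -0.0265] w 0.2760 j [-19.7938  13.86    -0.4054  -0.0389 -75.7479 -30.1658]
```

View pics/s15c.png

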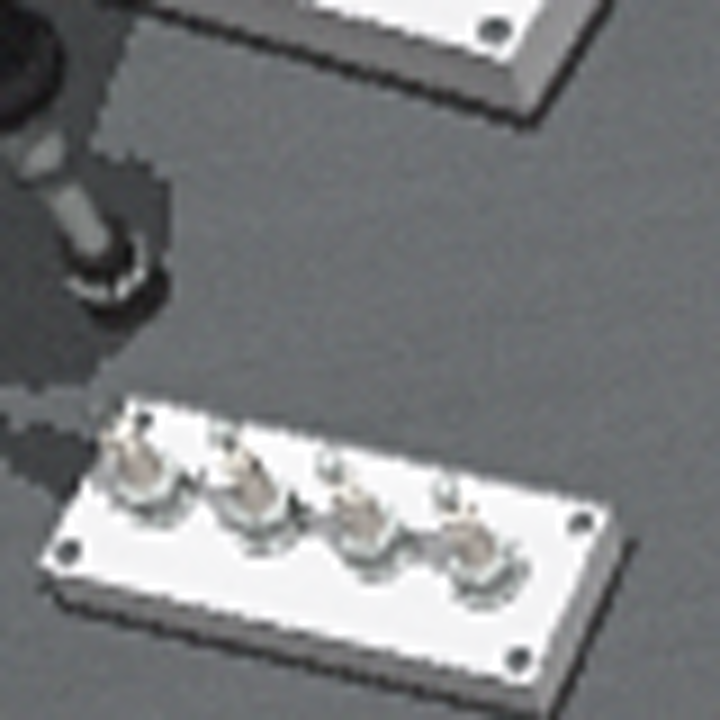

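View pics/d15c.png

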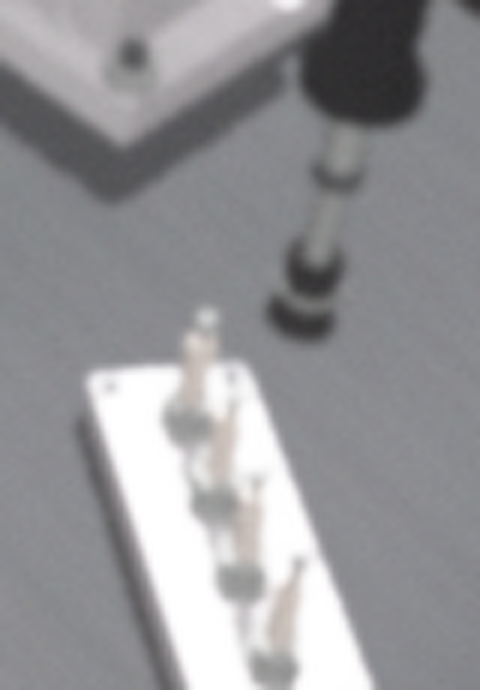

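```bash
python3 - <<'E'
from h import *
P,R=plan([.485,0,.31],164,9,-1)
plan([.516,.3375,.31],-162,9,-1,P,R)
E
```

```text
[[[2.65, 2.62, -0.54, 0.0, -0.0, -3.77, -1], [2.47, 2.79, -0.54, 0.0, -0.0, -3.77, -1], [2.29, 2.95, -0.55, 0.0, -0.0, -3.77, -1], [2.08, 3.09, -0.54, 0.0, -0.0, -3.77, -1], [1.88, 3.22, -0.54, 0.0, -0.0, -3.77, -1], [1.66, 3.33, -0.54, 0.0, -0.0, -3.77, -1], [1.44, 3.44, -0.55, 0.0, -0.0, -3.77, -1], [1.21, 3.53, -0.54, 0.0, -0.0, -3.77, -1], [0.98, 3.6, -0.54, 0.0, -0.0, -3.77, -1]]]
end [4.84968464e-01 3.43295083e-05 3.09981357e-01] maxshift 3.6 yaw 163.9607953240736
[[[0.7, 3.7, 0.0, 0.0, 0.0, -3.78, -1], [0.46, 3.74, 0.0, 0.0, 0.0, -3.78, -1], [0.22, 3.76, 0.01, 0.0, 0.0, -3.78, -1], [-0.04, 3.76, -0.0, 0.0, 0.0, -3.78, -1], [-0.28, 3.76, 0.0, 0.0, 0.0, -3.78, -1], [-0.54, 3.72, 0.0, 0.0, 0.0, -3.78, -1], [-0.77, 3.69, 0.01, 0.0, 0.0, -3.78, -1], [-1.02, 3.62, -0.0, 0.0, 0.0, -3.78, -1], [-1.25, 3.55, 0.0, 0.0, 0.0, -3.78, -1]]]
end [0.51597102 0.33745212 0.31001699] maxshift 3.76 yaw -162.0192124765373
```

Call:
move_arm([
  [[0,0,-2,0,0,0,-1],[2.65,2.62,-0.8,0,0,-3.77,-1],[2.47,2.79,-0.8,0,0,-3.77,-1],[2.29,2.95,-0.8,0,0,-3.77,-1],[2.08,3.09,-0.5,0,0,-3.77,-1],[1.88,3.22,0,0,0,-3.77,-1],[1.66,3.33,0,0,0,-3.77,-1],[1.44,3.44,0,0,0,-3.77,-1],[1.21,3.53,0,0,0,-3.77,-1],[0.98,3.6,0,0,0,-3.77,-1],[0,0,0,0,0,0,-1]],
])

```text
time_s: 31.42
tcp_pos: [0.4847, 0.0016, 0.3089]
ee_rot: [[-0.962, 0.273, -0.002], [0.273, 0.962, -0.0], [0.002, -0.001, -1.0]]
wrist_force: [0.5, -0.8, -1.7]
gripper_width: 0.276
```

Call:
move_arm([
  [[0.7,3.7,0,0,0,-3.78,-1],[0.46,3.74,0,0,0,-3.78,-1],[0.22,3.76,0,0,0,-3.78,-1],[-0.04,3.76,0,0,0,-3.78,-1],[-0.28,3.76,0,0,0,-3.78,-1],[-0.54,3.72,0,0,0,-3.78,-1],[-0.77,3.69,0,0,0,-3.78,-1],[-1.02,3.62,0,0,0,-3.78,-1],[-1.25,3.55,0,0,0,-3.78,-1],[0,0,0,0,0,0,-1],[0,0,0,0,0,0,-1],[0,0,0,0,0,0,-1]],
])

```text
time_s: 32.92
tcp_pos: [0.5162, 0.3359, 0.3104]
ee_rot: [[-0.952, -0.307, 0.0], [-0.307, 0.952, -0.0], [0.0, -0.0, -1.0]]
wrist_force: [1.1, 0.3, -2.0]
gripper_width: 0.271
```

```bash
python3 - <<'E'
from h import *
st(); plan([.516,.3375,.305],-162,1,-1)
E
```

```text
32.925 tcp [0.5162 0.3359 0.3104] yaw -162.10 z [ 0.     -0.0002 -1.    ] F [ 1.1367  0.2747 -1.9762] M [ 0.0261 -0.1112  0.038 ] w 0.2710 j [ 48.0949  18.0718  12.1883   0.0092 -84.1241 -30.1963]
[[[-0.03, 0.16, 0.54, -0.01, -0.0, -0.1, -1]]]
end [0.516  0.3375 0.305 ] maxshift 0.54 yaw -162.00040848930308
```

Correct position, lower until the rim is ~10 mm above the plate, then look.

Call:
move_arm([
  [[-0.03,0.16,0.5,0,0,-0.1,-1],[0,0,1.5,0,0,0,-1],[0,0,1.5,0,0,0,-1],[0,0,1.5,0,0,0,-1],[0,0,0.5,0,0,0,-1],[0,0,0,0,0,0,-1],[0,0,0,0,0,0,-1]],
])

```text
time_s: 33.8
tcp_pos: [0.5162, 0.339, 0.2558]
ee_rot: [[-0.951, -0.311, 0.001], [-0.311, 0.951, 0.001], [-0.001, 0.0, -1.0]]
wrist_force: [-0.9, 0.1, -2.4]
gripper_width: 0.273
```

```bash
python3 - <<'E'
from h import *
st(); snap('scene','s16');snap('side','d16');snap('wrist','w16')
crop('s16',410,120,90,90,7,'s16c');crop('d16',235,60,90,90,7,'d16c');crop('w16',270,120,100,90,7,'w16c')
E
```

```text
33.8 tcp [0.5162 0.339  0.2558] yaw -161.91 z [ 0.0011  0.0008 -1.    ] F [-0.8613  0.0585 -2.3983] M [ 0.0632 -0.0231 -0.0368] w 0.2734 j [ 48.3005  19.1162   6.169    0.0188 -76.9762 -30.2105]
```

View pics/s16c.png

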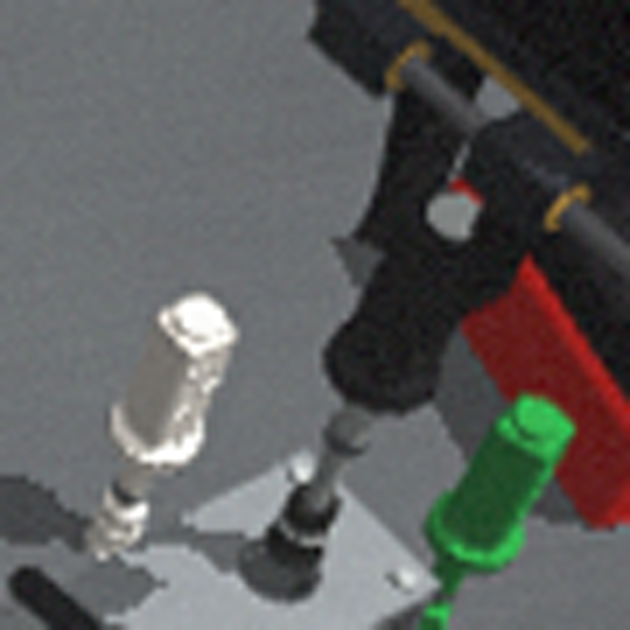

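View pics/d16c.png

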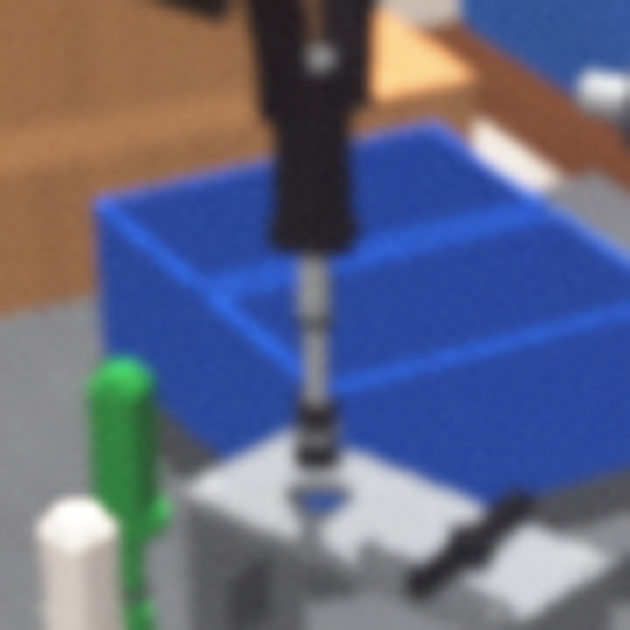

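View pics/w16c.png

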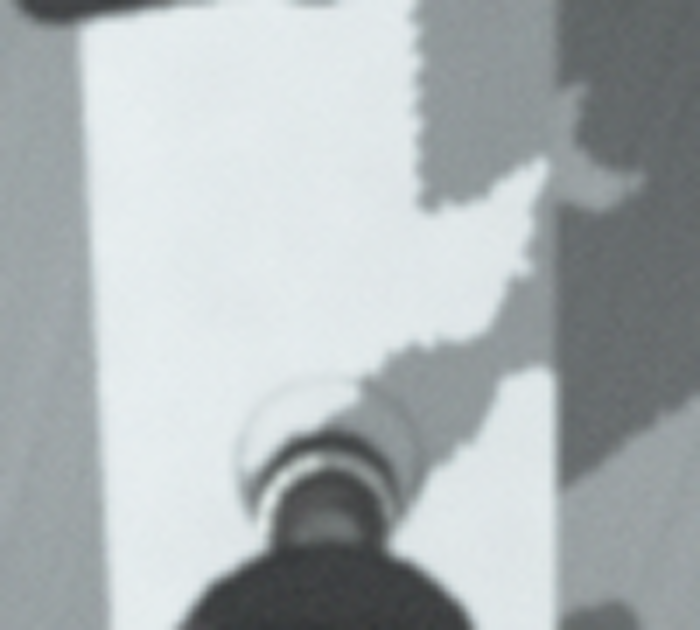

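```bash
python3 - <<'E'
from h import *
np.set_printoptions(precision=4,suppress=True)
d=cam('w16')[0];t=np.array(d['tcp']);R=np.array(d['R'])
w=lambda x,y,z:R.T@(atz('w16',*px(x,y,270,120,7),z)-t)*1000
print('hole far',w(330,376,.13),'hole c',w(330,468,.13),'rim far',w(330,431,.146)); st()
S=lambda x,y:('s16',*px(x,y,410,120,7));D=lambda x,y:('d16',*px(x,y,235,60,7))
h=tri(S(280,568),D(320,500));m=tri(S(297,548),D(317,458));print(h,m,R.T@(m[0]-h[0])*1000)
E
```

```text
hole far [  1.5714 -14.5797 125.8485] hole c [  1.5717  -0.1481 125.8566] rim far [  1.5127  -9.1476 109.8516]
33.95 tcp [0.5161 0.339  0.2558] yaw -161.91 z [ 0.0009  0.0009 -1.    ] F [-0.2471  0.092  -1.6072] M [ 0.0826  0.0093 -0.0096] w 0.2722 j [ 48.3002  19.1097   6.1544   0.0049 -76.975  -30.2097]
(array([0.5162, 0.3397, 0.1292]), [1.5865744499470582, 1.5865744499471774]) (array([0.5177, 0.3416, 0.1457]), [0.24157767962974133, 0.2415776796298136]) [ -2.0511   1.3664 -16.5347]
```

Call:
move_arm([
  [[0.02,-0.15,0,0,0,0,-1],[0,0,0.5,0,0,0,-1],[0,0,0.5,0,0,0,-1],[0,0,0.5,0,0,0,-1],[0,0,0.5,0,0,0,-1],[0,0,0,0,0,0,-1],[0,0,0,0,0,0,-1]],
])

```text
time_s: 34.83
tcp_pos: [0.5163, 0.3373, 0.2353]
ee_rot: [[-0.951, -0.311, 0.0], [-0.311, 0.951, 0.0], [-0.0, 0.0, -1.0]]
wrist_force: [-0.5, 0.3, -2.0]
gripper_width: 0.272
```

Call:
move_arm([
  [[0,0,1,0,0,0,-1],[0,0,1,0,0,0,-1],[0,0,1,0,0,0,-1],[0,0,1,0,0,0,-1],[0,0,0,0,0,0,-1]],
])

```text
time_s: 35.45
tcp_pos: [0.5156, 0.3368, 0.1938]
ee_rot: [[-0.951, -0.31, -0.002], [-0.31, 0.951, -0.002], [0.002, -0.001, -1.0]]
wrist_force: [0.2, 0.7, -1.1]
gripper_width: 0.276
```

No contact; the boot is through the hole. Continue down.

Call:
move_arm([
  [[0,0,1,0,0,0,-1],[0,0,1,0,0,0,-1],[0,0,1,0,0,0,-1],[0,0,0.8,0,0,0,-1],[0,0,0.4,0,0,0,-1],[0,0,0.3,0,0,0,-1],[0,0,0,0,0,0,-1],[0,0,0,0,0,0,-1]],
])

```text
time_s: 36.45
tcp_pos: [0.5164, 0.3374, 0.1505]
ee_rot: [[-0.951, -0.311, 0.001], [-0.311, 0.951, 0.0], [-0.001, 0.0, -1.0]]
wrist_force: [0.0, -0.3, -1.7]
gripper_width: 0.272
```

Call:
move_arm([
  [[0,0,0.15,0,0,0,-1],[0,0,0.1,0,0,0,-1],[0,0,0,0,0,0,-1],[0,0,0,0,0,0,-1]],
])

```text
time_s: 36.95
tcp_pos: [0.5162, 0.3373, 0.1477]
ee_rot: [[-0.951, -0.31, 0.0], [-0.31, 0.951, 0.0], [-0.0, -0.0, -1.0]]
wrist_force: [-0.2, -1.2, -1.2]
gripper_width: 0.269
```

Call:
move_arm([
  [[0,0,0.15,0,0,0,-1],[0,0,0.1,0,0,0,-1],[0,0,0,0,0,0,-1]],
])

```text
time_s: 37.33
tcp_pos: [0.5161, 0.3373, 0.1451]
ee_rot: [[-0.951, -0.31, -0.0], [-0.31, 0.951, -0.0], [0.0, -0.0, -1.0]]
wrist_force: [0.3, 0.1, -0.8]
gripper_width: 0.276
```

Call:
move_arm([
  [[0,0,0.1,0,0,0,-1],[0,0,0,0,0,0,-1]],
])

```text
time_s: 37.58
tcp_pos: [0.5162, 0.3373, 0.1449]
ee_rot: [[-0.95, -0.311, 0.001], [-0.311, 0.95, 0.0], [-0.001, 0.0, -1.0]]
wrist_force: [-2.3, -0.7, 2.8]
gripper_width: 0.272
```

Collar is on the plate (~4.5 N). Release to half open, wait, and rise.

Call:
move_arm([
  [[0,0,0,0,0,0,0.2],[0,0,0,0,0,0,0.2],[0,0,0,0,0,0,0.2],[0,0,0,0,0,0,0.2],[0,0,-0.5,0,0,0,0.2],[0,0,-1.5,0,0,0,0.2],[0,0,-2,0,0,0,0.2],[0,0,-2,0,0,0,0.2],[0,0,-3,0,0,0,0.2],[0,0,-3,0,0,0,0.2],[0,0,0,0,0,0,0.2],[0,0,0,0,0,0,0.2]],
])

```text
time_s: 39.08
tcp_pos: [0.5158, 0.3372, 0.2642]
ee_rot: [[-0.951, -0.31, -0.0], [-0.31, 0.951, 0.0], [0.0, 0.0, -1.0]]
wrist_force: [-0.1, -0.5, -0.1]
gripper_width: 0.601
```

```bash
python3 - <<'E'
from h import *
st(); snap('wrist','w17');snap('side','d17');snap('scene','s17');st()
crop('w17',260,100,110,130,5,'w17c');crop('d17',220,80,120,120,5,'d17c');crop('s17',140,140,370,200,2,'s17c')
E
```

```text
39.075 tcp [0.5158 0.3372 0.2642] yaw -161.92 z [-0.0004  0.0003 -1.    ] F [-0.0617 -0.4693 -0.1029] M [0.0431 0.0105 0.0262] w 0.6008 j [ 48.1832  18.8453   6.9571  -0.0293 -78.1135 -30.0971]
39.225 tcp [0.5157 0.3369 0.2631] yaw -161.91 z [-0.0016 -0.0014 -1.    ] F [ 0.2419 -0.5873 -0.4355] M [ 0.0972 -0.028   0.0313] w 0.6000 j [ 48.1846  18.9187   6.9048  -0.0139 -78.1083 -30.0924]
```

View pics/w17c.png

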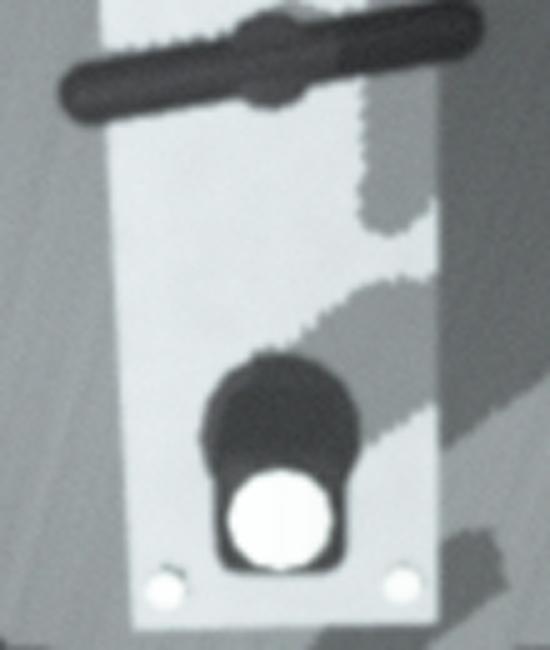

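View pics/d17c.png

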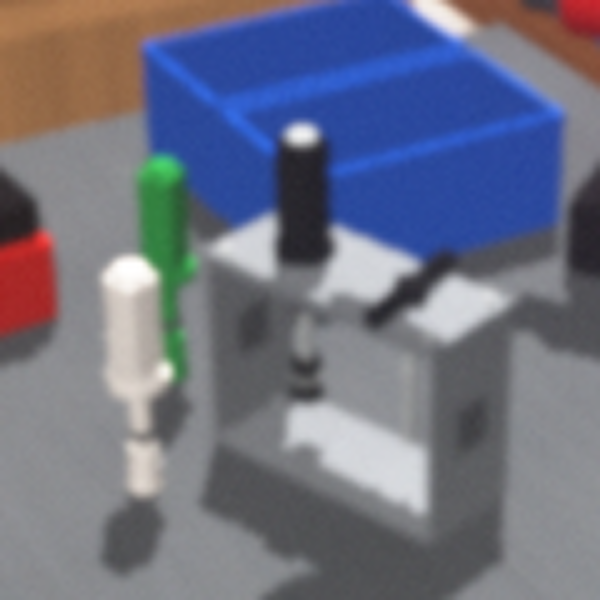

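View pics/s17c.png

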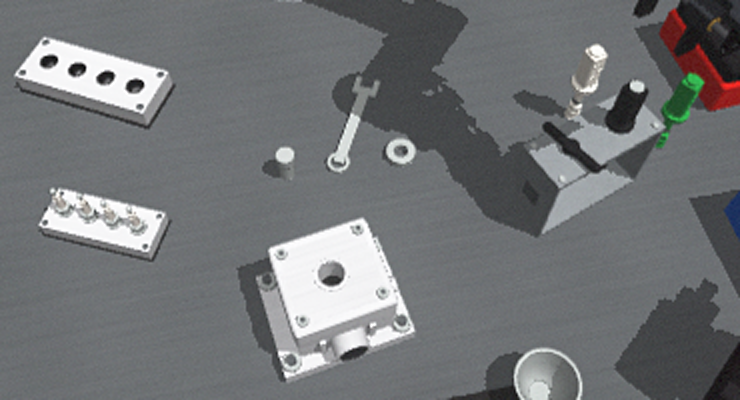

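```bash
python3 - <<'E'
from h import *
print(r.finish_job()); st()
E
```

```text
the job is handed in; nothing more can be done
None
the job is handed in; nothing more can be done
```

The job is done and handed in at about 39 s. No verdict comes back.

- **Drawing the plug:** I took the black picker from the rack and pressed it by feel onto the plug. The boot's ceiling showed at about 10.5 N. The pictures then showed the plug hanging upright above the well mouth.
- **Placing the plug:** I pushed it into the tray's empty hole with about 14.5 N at most. The tool stopped at the height that puts the flange on the face, to within about 1 mm. The picker then came off it cleanly.
- **Hanging the picker:** I lowered it into its rack hole until the collar sat on the plate with about 4.5 N, then released it and backed off.

**Last checks:**
- The plug stands upright in line and level with the three spares.
- The picker's button is at the same side-view pixel as at the start (280.4, 106.8).
- The hex key, spanner, socket and bearing look unmoved.
- The gripper is open and clear of the picker, and the wrist force is near zero.

**What disagreed:**
- The scene and side cameras placed the well and the tray hole 2 to 4 mm away from the wrist camera's estimate. I mostly trusted the wrist camera and checked it by plug-to-hole alignment in the images.
- The snap onto the plug was hardly visible in the noisy force reading. The plug hanging from the boot afterwards confirmed it.

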